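# Put the garlic away in the clip-top jar

### The arm

A 6-joint arm with a two-finger parallel gripper is mounted at the origin on a cart in front of the work surface, level with it; the furniture and walls round the work are solid. World frame = base frame: x ahead of the robot, y to its left, z up, the work surface at z = 0. Lengths are in m, angles in rad, forces in N, time in s.
With the tool pointing down it reaches from about 0.225 to 0.875 m from the base axis. Payload 3.4 kg.
Tool frame: the origin (TCP) lies between the finger pads; the fingertips stand 11 mm ahead of it and the grasp point (between the pads) lies 8 mm behind it; z points along the fingers, y is the direction in which the jaws open and shut (so a half turn about z gives the same grasp; the last joint's range is limited). The gripper opens to 85 mm and grips with 20 to 120 N. Pads are 22 mm wide; open, the fingers measure 114 mm over their backs; the gripper's body (76 mm by 85 mm) begins 54 mm behind the grasp point. The pads swing forward as they close: fully open they stand 13 mm farther back than shut.
Start: joints at [-1.254, 0.276, 1.505, -0, 1.361, -0.121], TCP at [0.244, -0.521, 0.215] pointing down, gripper open.
Joint ranges: [-2.89, 2.89], [-0.75, 2.08], [0.22, 2.7], [-1.18, 4.32], [0.11, 2.71], [-2.7, 2.7]. Speed limits (rad/s): [2.57, 2.57, 3.14, 3.14, 3.14, 3.14].

### API

Orientations are given as a unit quaternion [w, x, y, z].
In Python, from rig import manip gives the robot as it stands. The module is installed in compiled form; this text tells all that it offers.
- The arm moves only by the tool move_arm, never from a script. Its argument "series" is a list that holds one entry, the list of rows, each a list of 7 numbers: the shift along the world's x, y, z in m, then the turn, a rotation vector about the world's x, y, z in rad, then the finger opening in m, from 0 to 0.0854. A call has 1 to 20 rows; each row shifts and turns the commanded pose from where the row before left it; what a row does not reach is not made up. A row lasts 1/12 s, in which the tool goes at most 41.7 mm and 7.16 degrees, less where a joint would pass 70% of its speed; a pose out of reach is approached as far as the arm can. A call with a gripper value outside its range is refused whole. The fingers move at their own pace and stop on an object; "newtons" is the grip in N (left out, the last holds). Time passes only in rows, so rows that do not move let the fingers close. It gives the time, the measured TCP pose, the force and the opening at its end, in the units of the state.
- manip.get_state(): the state, without advancing time (a new reading comes with each control period).
- manip.get_image(name): name is "side" or "top" or "wrist"; returns a dict with "color" (400x640x3 uint8, red, green, blue), "fx", "fy", "cx", "cy" (pixels), "R" (3x3) and "t" (3): a world point X has camera coordinates R X + t; the wrist camera has in their place "tool_from_camera" (4x4, takes a point from camera to tool coordinates, whose origin is the TCP and whose axes are the flange's). Camera axes: x right, y down, z forward; pixel columns grow to the right and rows downward; lengths in m; the calibration is good to about 2 mm. The wrist camera is an equidistant fisheye: a pixel r from the principal point sees the ray r / f radians off the axis. A picture is of the moment at which its call begins: read the wrist's pose just before it. There is no depth.
- manip.sign_off(): hands the job in, once; it reports no verdict.
The state is a dict: "clock": time; "qpos": joint angles; "qd": joint speeds; "effort": joint torques, N m; "position": TCP position; "ee_rot": TCP orientation; "contact_force": force on the tool from outside, world axes, zero at the start; "moment": the same for the moment, N m; "width": finger opening in m.
Only numpy, scipy, OpenCV 4.12 (cv2) and the standard library are available. Lean on these libraries where they do the work, as an engineer would, in place of code of your own. Each camera call takes 0.05 s, during which the arm holds its last target.

### The job

Put the garlic bulb away: set it in the open clip-top jar, shut the jar's lid, then take the wire bail at the front by its wooden grip and swing it up and over onto the lid until the wire snaps over the crest of the two lugs into the groove behind it, so that it clamps the lid shut. Work carefully round the other things on the worktop: leave the lemon, the bottle, the mill, the glass and the spice jar standing where they are.

Things in the scene. Friction and masses are not known exactly. Their poses are not given: they have to be found in the camera images.
- garlic_center (a point): centre (half-way up, 28 mm above the worktop) of the loose garlic bulb: pale, 56 mm across and high, pointed on top, widest about 25 mm above its underside, 20 to 50 g. It stands left or right of the jar, the lemon on the other side. Two bystanders stand 0.11 to 0.14 m from it, beyond it and to its sides; its front (towards the robot) is free.
- jar: round white stoneware clip-top jar, 110 mm across, 84 mm high to its rim, 94 mm wide inside, inner floor at 6 mm; heavy, with a rubber foot: it does not shift when pushed. Origin: centre of its underside; z up. Its -x axis points to its front (the bail), +x to its back (the lid's hinge). Yaw is 1.0 to 2.1 rad: the front faces roughly to the right (world -y), the hinge to the left.
- jar_mouth (a point): centre of the jar's mouth, level with the rim (84 mm above the worktop); the opening is 94 mm wide
- lid_hinge (a point): middle of the lid's hinge axis, at [0.060, 0, 0.086] in the jar's frame; the axis runs along the jar's y
- lid (a joint): angle of the lid: 0 = shut on the rim, grows as it opens up and backwards, 1.57 = upright, 1.70 = open stop. Starts at 1.61 to 1.69. The hinge is a little stiff, so it stays there; pushed over from behind, it falls shut by itself from about 1.0 down. The lid is a 110 mm disc, 160 g, reaching from 5 to 115 mm from the hinge axis; its underside is in line with the axis.
- lid_front (a point): point near the lid's free edge on its outer (top) face: 112 mm from the hinge axis and 14 mm outwards from the hinge plane; moves with the lid (upper end of the open lid). When the lid is shut its flat top is 100 mm above the worktop.
- lid_groove (a point): middle of the groove that takes the bail's wire, between the two lugs moulded on the lid's top (82 mm from the hinge axis; 111 mm above the worktop when shut). The lugs stand 19 to 33 mm to either side of the middle, each with a ramp in front, a crest, the groove and a higher stop (117 mm) behind. The 38 mm strip between the lugs is clear.
- bail (a joint): angle of the wire bail: 0 = arms level, straight out at the jar's front; grows as it swings up and back; 1.57 = upright. It stays where left. Starts at 0 to 0.45. With the lid shut, the wire meets the ramps at about 1.25, must be forced over the crests at 1.52 (springy wire: it rises 4 mm there; some 5 to 10 N backwards at the grip) and drops into the groove at about 1.60, against a stop.
- bail_pivot (a point): middle of the bail's pivot axis, at [-0.024, 0, 0.048] in the jar's frame; the axis runs along the jar's y
- bail_grip (a point): centre of the bail's wooden grip: a sleeve 12 mm thick, 26 mm long, fixed on the outward kink in the middle of the cross wire, along the jar's y, 80 mm from the pivot axis (the cross wire itself runs at 64 mm). Bail: steel wire 5 mm thick, 106 mm wide. At the start some 35 mm or more are free between grip and jar; clamped, its centre is 129 mm above the worktop, over the clear strip.
- lemon: lemon, 71 x 53 x 51 mm, loose, origin at the middle of its underside; to be left alone
- sauce_bottle: tall bystander: black squeeze bottle with a thin nozzle on top, 64 mm across, 268 mm high, loose; origin at the centre of its underside
- pepper_mill: tall bystander: slim white mill, 56 mm across, 203 mm high, loose; origin at the centre of its underside
- glass: bystander: drinking glass, 80 mm across, 91 mm high, loose; origin at the centre of its underside
- spice_jar: bystander: spice jar with a black cap, 45 mm across, 105 mm high, loose; origin at the centre of its underside
Things that resemble listed ones, but are neither listed nor needed, are in the scene too. Leave any purple look-alike of the part that bears garlic_center alone.

How it is judged:
By the outcome, as a careful person would: the job done as asked, in the order asked, and still so for the second after the job is handed in, with the robot touching nothing.
It also fails if it takes over 70 s, if anything falls off the work surface, if the arm or the gripper's body presses on something with over 40 N, if the wrist force passes 120 N, or if a joint passes its speed limit or range.

## Working session

There is one attempt and no reset: what is moved stays moved. The work goes in short steps, Python scripts to look and compute and a tool call to move; the robot and the scene stay as the last step left them, time stands still between calls to the robot, and variables do not carry over. Pictures are saved under pics/ and viewed, and the job is handed in when it is done.

Besides the shell and the picture viewer there is one more tool, called after "Call:" as a command line: name --argument value ..., lists and objects as JSON in quotes. move_arm: Moves the arm, as the interface text tells. Its arguments: {"type":"object","properties":{"series":{"type":"array"},"newtons":{"type":"number"}},"required":["series"]}

```bash
mkdir -p pics; ls; cat > h.py <<'E'
import numpy as np, cv2
from rig import manip
def grab(n,tag):
    s=manip.get_state(); im=manip.get_image(n)
    cv2.imwrite(f'pics/{tag}.png',im['color'][:,:,::-1])
    d={k:np.array(v) for k,v in im.items() if k!='color'}; d['pos']=np.array(s['position']); d['rot']=np.array(s['ee_rot'])
    np.savez(f'pics/{tag}.npz',**d); return im
def crop(tag,x0,y0,x1,y1,k,out):
    c=cv2.imread(f'pics/{tag}.png')[y0:y1,x0:x1]
    cv2.imwrite(f'pics/{out}.png',cv2.resize(c,None,fx=k,fy=k,interpolation=cv2.INTER_CUBIC))
def ray(tag,u,v):
    d=np.load(f'pics/{tag}.npz')
    p=np.array([(u-d['cx'])/d['fx'],(v-d['cy'])/d['fy'],1.])
    R=d['R'];return -R.T@d['t'], R.T@p
def atz(tag,u,v,z):
    o,r=ray(tag,u,v); return o+r*(z-o[2])/r[2]
def tri(a,b):
    A=np.zeros((3,3));B=np.zeros(3)
    for t,u,v in(a,b):
        o,r=ray(t,u,v);r=r/np.linalg.norm(r);P=np.eye(3)-np.outer(r,r);A+=P;B+=P@o
    return np.linalg.solve(A,B)
def proj(tag,X):
    d=np.load(f'pics/{tag}.npz'); c=d['R']@np.array(X)+d['t']
    return np.array([d['fx']*c[0]/c[2]+d['cx'],d['fy']*c[1]/c[2]+d['cy']])
def st():
    s=manip.get_state()
    for k in('clock','position','ee_rot','contact_force','width','qpos'):print(k,np.round(s[k],4))
E
python3 - <<'E'
from h import *
for n in('side','top','wrist'):
    im=grab(n,n+'0')
    print(n,[ (k,np.round(im[k],3).tolist()) for k in im if k!='color'])
st()
E
```

```text
pics
side [('fx', 453.612), ('fy', 453.612), ('cx', 319.93), ('cy', 197.211), ('R', [[-0.906, -0.424, 0.013], [-0.267, 0.547, -0.793], [0.329, -0.722, -0.609]]), ('t', [0.468, 0.203, 1.543])]
top [('fx', 453.296), ('fy', 453.296), ('cx', 309.784), ('cy', 203.472), ('R', [[-0.027, -1.0, 0.004], [-0.899, 0.022, -0.437], [0.437, -0.015, -0.899]]), ('t', [0.057, 0.49, 1.409])]
wrist [('fx', 309.707), ('fy', 309.707), ('cx', 323.66), ('cy', 202.052), ('tool_from_camera', [[-0.0, -0.959, -0.283, 0.072], [1.0, -0.0, -0.0, 0.001], [0.0, -0.283, 0.959, -0.16], [0.0, 0.0, 0.0, 1.0]])]
clock 0.15
position [ 0.2436 -0.5204  0.2143]
ee_rot [-7.000e-04  9.761e-01  2.171e-01 -1.000e-04]
contact_force [-0.1774 -0.6959  0.3467]
width 0.0858
qpos [-1.254   0.2764  1.5058 -0.      1.3607 -0.121 ]
```

View pics/side0.png

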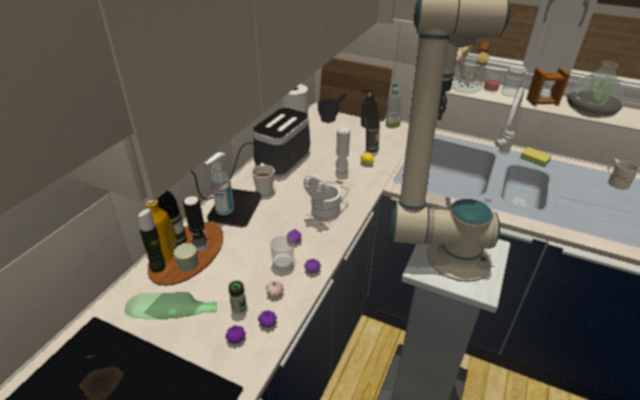

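View pics/top0.png

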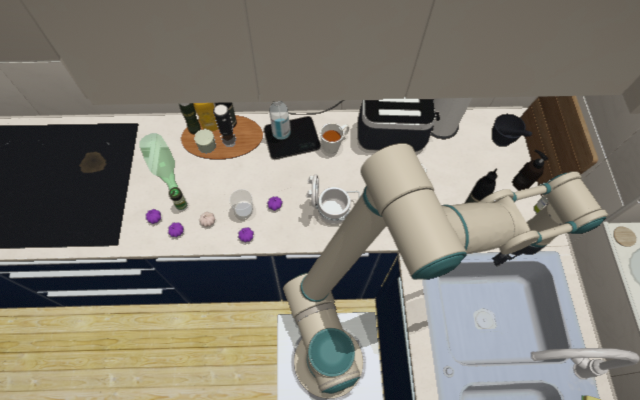

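```bash
python3 - <<'E'
from h import *
crop('top0',130,150,400,270,2.9,'c1'); crop('side0',210,160,390,340,3.3,'c2')
print('garlic',atz('top0',207,219,.028),atz('side0',275,289,.028), tri(('top0',207,219),('side0',275,289)))
print('glass',atz('top0',240,218,0),'spice',atz('top0',179,207,0))
print('jar',atz('top0',334,203,.084),'spice',atz('top0',179,207,0))
E
```

```text
garlic [0.48119349 0.40426404 0.028     ] [0.47500448 0.41353754 0.028     ] [0.48231239 0.40604978 0.01890691]
glass [0.4948083  0.29321577 0.        ] spice [0.54382025 0.51526416 0.        ]
jar [ 0.50540732 -0.03936712  0.084     ] spice [0.54382025 0.51526416 0.        ]
```

View pics/c1.png

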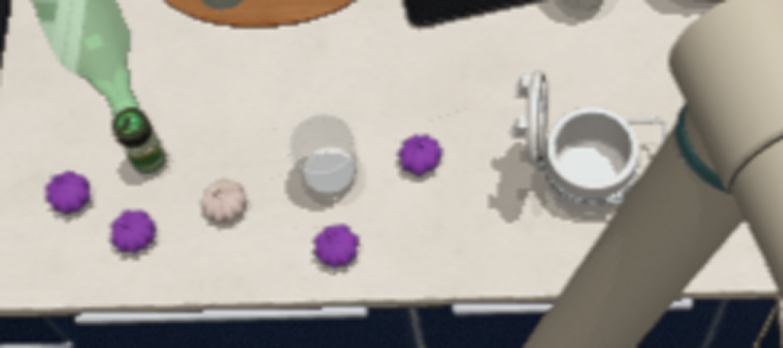

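View pics/c2.png

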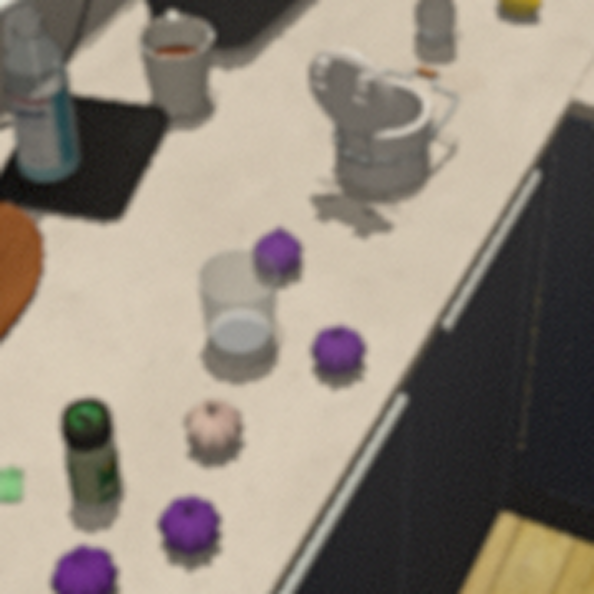

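```bash
python3 - <<'E'
from h import *
print('glass',atz('top0',243.8,211,0),atz('side0',210+240/3.3,160+340/3.3,0))
print('spice',atz('side0',210+97/3.3,160+495/3.3,0))
for n,u,v in(('mill',342,174),('bottle',373,149),('lemon',367,161),('garl',275,289)): print(n,atz('side0',u,v,0.01))
# gripper clearance to bottle: project top
E
```

```text
glass [0.52210796 0.28066623 0.        ] [0.52070439 0.28377363 0.        ]
spice [0.54358283 0.50992131 0.        ]
mill [ 0.54108505 -0.27091361  0.01      ]
bottle [ 0.49198005 -0.51903577  0.01      ]
lemon [ 0.48146897 -0.41212679  0.01      ]
garl [0.48353212 0.40024015 0.01      ]
```

View pics/wrist0.png

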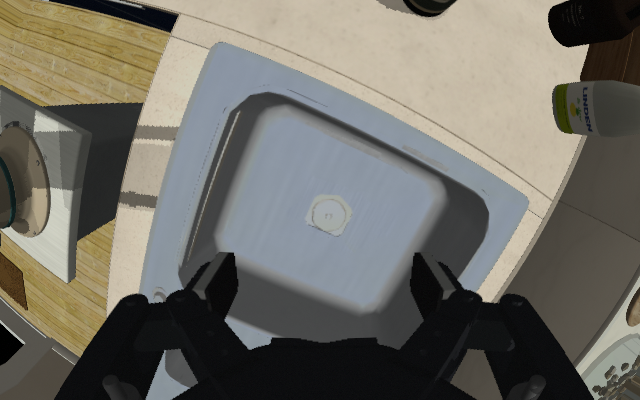

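Call:
move_arm --series '[[[0,0.01,0.038,0,0,0,0.085],[0,0.01,0.038,0,0,0,0.085],[0,0.01,0.038,0,0,0.05,0.085],[0,0.01,0.038,0,0,0.085,0.085],[0.012,0.038,0,0,0,0.1,0.085],[0.012,0.038,0,0,0,0.1,0.085],[0.012,0.038,0,0,0,0.1,0.085],[0.012,0.038,0,0,0,0.1,0.085],[0.012,0.038,0,0,0,0.1,0.085],[0.012,0.038,0,0,0,0.1,0.085],[0.012,0.038,0,0,0,0.1,0.085],[0.012,0.038,0,0,0,0.1,0.085],[0.012,0.038,0,0,0,0.1,0.085],[0.012,0.038,0,0,0,0.1,0.085],[0.012,0.038,0,0,0,0,0.085],[0.012,0.038,0,0,0,0,0.085],[0,0,0,0,0,0,0.085]]]'

```text
clock: 1.57
position: [0.3887, -0.0177, 0.3669]
ee_rot: [-0.001, 0.703, 0.712, 0.002]
contact_force: [0.3, -1.3, 0.5]
width: 0.0852
```

```bash
python3 - <<'E'
from h import *
st()
for n in('top','wrist'): grab(n,n+'1')
E
```

```text
clock 1.5667
position [ 0.3887 -0.0177  0.3669]
ee_rot [-0.0014  0.7025  0.7116  0.0023]
contact_force [ 0.3477 -1.3239  0.4541]
width 0.0852
qpos [-0.2301 -0.0677  1.5368  0.0054  1.6725 -0.2425]
```

View pics/wrist1.png

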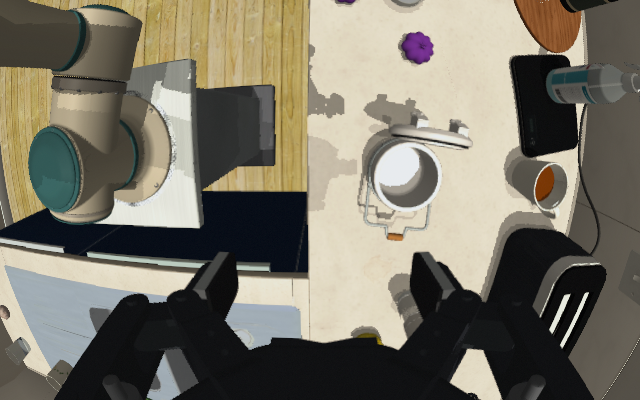

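View pics/top1.png

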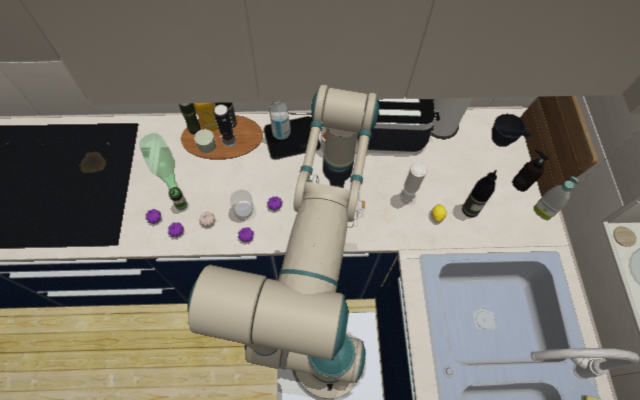

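```bash
cat >> h.py <<'E'
from scipy.spatial.transform import Rotation as Rn
def wT(tag):
    d=np.load(f'pics/{tag}.npz'); q=d['rot']; T=np.eye(4);T[:3,:3]=Rn.from_quat([q[1],q[2],q[3],q[0]]).as_matrix();T[:3,3]=d['pos']
    return d,T@d['tool_from_camera']
def wproj(tag,X):
    d,T=wT(tag); c=T[:3,:3].T@(np.array(X)-T[:3,3]); r=np.hypot(c[0],c[1]); th=np.arctan2(r,c[2])
    return np.array([d['cx']+d['fx']*th*c[0]/r,d['cy']+d['fy']*th*c[1]/r])
def wray(tag,u,v):
    d,T=wT(tag); a=(u-d['cx'])/d['fx'];b=(v-d['cy'])/d['fy'];th=np.hypot(a,b)
    r=np.array([np.sin(th)*a/th,np.sin(th)*b/th,np.cos(th)]); return T[:3,3],T[:3,:3]@r
def watz(tag,u,v,z):
    o,r=wray(tag,u,v); return o+r*(z-o[2])/r[2]
def jarp(x,y,yaw,p):
    c,s=np.cos(yaw),np.sin(yaw); return np.array([x+c*p[0]-s*p[1],y+s*p[0]+c*p[1],p[2]])
E
python3 -c "
from h import *
crop('wrist1',345,100,485,250,5,'c3')"
```

```text
(no output)
```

View pics/c3.png

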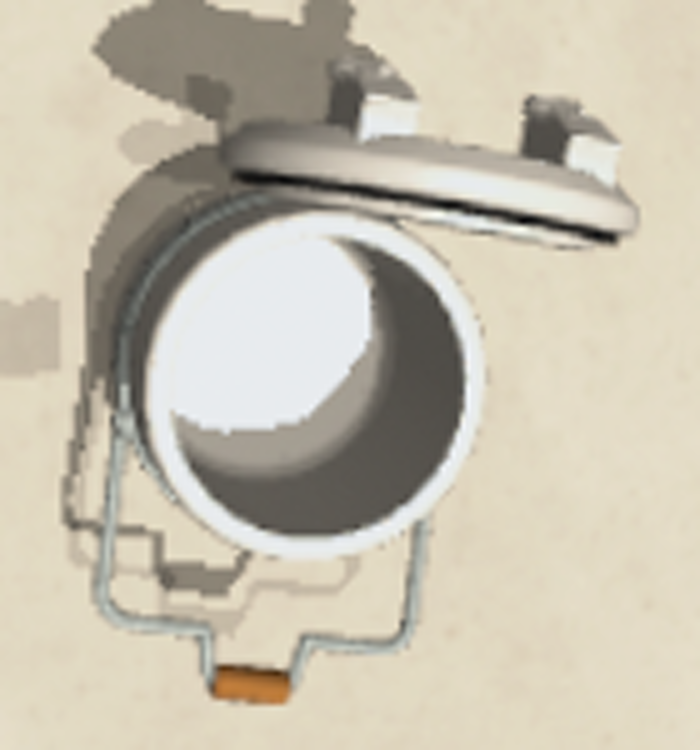

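```bash
python3 - <<'E'
from h import *
from scipy.optimize import least_squares
cv=lambda p:(345+p[0]/5,100+p[1]/5)
rim=[cv(p) for p in((164,385),(466,375),(312,539),(425,268),(200,470),(440,460))]
W=np.array([watz('wrist1',u,v,.084) for u,v in rim]); print(W.round(3))
f=least_squares(lambda p:np.hypot(W[:,0]-p[0],W[:,1]-p[1])-p[2],[.5,0,.047]); print(f.x,f.fun.round(4))
jx,jy,_=f.x
g=cv((252,685)); gl=cv((213,680));gr=cv((291,688));cl=cv((102,600));cr=cv((407,640))
# grip: unknown yaw, bail angle
def res(p):
    yaw,b=p;P=lambda r,y:wproj('wrist1',jarp(jx,jy,yaw,[-.024-r*np.cos(b),y,.048+r*np.sin(b)]))
    return np.r_[P(.08,0)-g, (P(.064,.053)-cl)*.5,(P(.064,-.053)-cr)*.5]
for s in(1.,1.5,2.):
    r=least_squares(res,[s,.2]);print(r.x,r.fun.round(2))
yaw,b=r.x
for t in(1.61,1.65,1.69):
    print(t,[((wproj('wrist1',jarp(jx,jy,yaw,[.06+R*np.cos(t)+h*np.sin(t),y,.086+R*np.sin(t)-h*np.cos(t)]))-[345,100])*5).round() for R,h,y in((.112,.014,0),(.112,.0,0),(.06,0,-.055),(.06,0,.055))])
print('garlic',[proj('top1',[.48,.405,.028])])
print(atz('top1',207,219,.028))
E
```

```text
[[ 0.469 -0.041  0.084]
 [ 0.563 -0.035  0.084]
 [ 0.518 -0.088  0.084]
 [ 0.547 -0.003  0.084]
 [ 0.481 -0.066  0.084]
 [ 0.557 -0.062  0.084]]
[ 0.51671703 -0.039239    0.04709373] [ 0.0011 -0.0003  0.0016  0.0002 -0.0021 -0.0004]
[1.44309043 0.39040219] [ 0.08 -1.26 -0.47  0.88  0.26  0.74]
[1.44309045 0.39040205] [ 0.08 -1.26 -0.47  0.88  0.26  0.74]
[1.44309019 0.39040332] [ 0.08 -1.26 -0.47  0.88  0.26  0.74]
1.61 [array([512., 188.]), array([499., 249.]), array([611., 254.]), array([221., 178.])]
1.65 [array([508., 208.]), array([495., 268.]), array([610., 263.]), array([220., 187.])]
1.69 [array([505., 227.]), array([491., 287.]), array([607., 271.]), array([218., 197.])]
garlic [array([206.76443088, 219.31633717])]
[0.48119349 0.40426404 0.028     ]
```

Call:
move_arm --series '[[[0.0085,0.038,0,0,0,0,0.085],[0.0085,0.038,0,0,0,0,0.085],[0.0085,0.038,0,0,0,0,0.085],[0.0085,0.038,0,0,0,0,0.085],[0.0085,0.038,0,0,0,0,0.085],[0.0085,0.038,0,0,0,0,0.085],[0.0085,0.038,0,0,0,0,0.085],[0.0085,0.038,0,0,0,0,0.085],[0.0085,0.038,0,0,0,0,0.085],[0.0085,0.038,0,0,0,0,0.085],[0.0085,0.04,-0.005,0,0,0,0.085],[0,0,-0.04,0,0,0,0.085],[0,0,-0.04,0,0,0,0.085],[0,0,-0.04,0,0,0,0.085],[0,0,-0.04,0,0,0,0.085],[0,0,-0.03,0,0,0,0.085],[0,0,0,0,0,0,0.085]]]'

```text
clock: 3.08
position: [0.4786, 0.39, 0.1644]
ee_rot: [-0.001, 0.708, 0.707, -0.008]
contact_force: [-0.7, -0.6, -1.1]
width: 0.085
```

```bash
python3 - <<'E'
from h import *
st()
for n in('top','wrist','side'): grab(n,n+'2')
crop('top2',280,140,400,240,6,'c4')
E
```

```text
clock 3.0833
position [0.4786 0.39   0.1644]
ee_rot [-0.0012  0.7075  0.7067 -0.0076]
contact_force [-0.699  -0.6303 -1.1306]
width 0.085
qpos [ 5.7170e-01  3.7810e-01  1.4790e+00 -1.0000e-03  1.2998e+00  5.7320e-01]
```

View pics/wrist2.png

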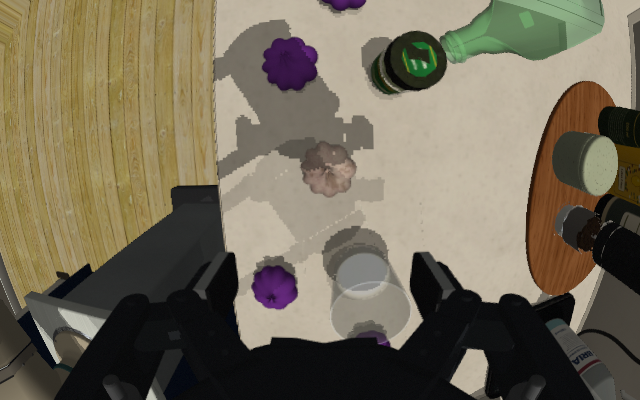

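View pics/c4.png

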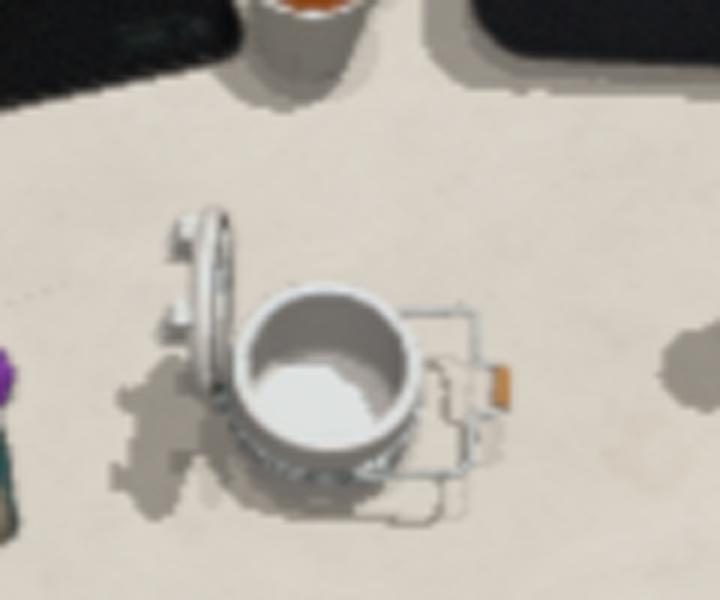

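```bash
python3 - <<'E'
from h import *
print('garlic',watz('wrist2',328,169,.028),atz('top0',207,219,.028))
print('purp',watz('wrist2',275,287,.028),watz('wrist2',291,64,.028))
print('glass rim',watz('wrist2',370,312,.091),'spice',watz('wrist2',417,60,.105))
cv=lambda x,y:(280+x/6,140+y/6)
print('jar top',atz('top2',*cv(328,367),.084))
g=tri(('top2',*cv(501,388)),('top2',*cv(501,388))) if 0 else None
print('model grip', [(b,(proj('top2',jarp(.512,-.039,1.44,[-.024-.08*np.cos(b),0,.048+.08*np.sin(b)]))-[280,140])*6) for b in(.3,.39,.45)])
E
```

```text
garlic [0.48446537 0.40776017 0.028     ] [0.48119349 0.40426404 0.028     ]
purp [0.42435573 0.27231696 0.028     ] [0.44929098 0.51087542 0.028     ]
glass rim [0.52424365 0.28437498 0.091     ] spice [0.54832859 0.50435816 0.105     ]
jar top [ 0.51235302 -0.04200746  0.084     ]
model grip [(0.3, array([495.69081724, 393.78019488])), (0.39, array([492.73418994, 388.25906817])), (0.45, array([490.14116266, 384.60058546]))]
```

Call:
move_arm --series '[[[0.0045,0.016,-0.036,0,0,0,0.085],[0,0,-0.035,0,0,0,0.085],[0,0,-0.025,0,0,0,0.085],[0,0,-0.01,0,0,0,0.085],[0,0,0,0,0,0,0.085],[0,0,0,0,0,0,0.085]]]'

```text
clock: 3.73
position: [0.4877, 0.4119, 0.0684]
ee_rot: [0.0, 0.707, 0.708, 0.002]
contact_force: [-0.3, 0.4, -0.3]
width: 0.085
```

```bash
python3 - <<'E'
from h import *
st()
for n in('wrist','side'): grab(n,n+'3')
crop('side3',230,230,330,330,6,'c5')
E
```

```text
clock 3.7333
position [0.4877 0.4119 0.0684]
ee_rot [5.000e-04 7.066e-01 7.077e-01 2.000e-03]
contact_force [-0.3051  0.4149 -0.3219]
width 0.085
qpos [ 5.9260e-01  4.7390e-01  1.5767e+00 -2.0000e-04  1.0870e+00  5.9110e-01]
```

View pics/wrist3.png

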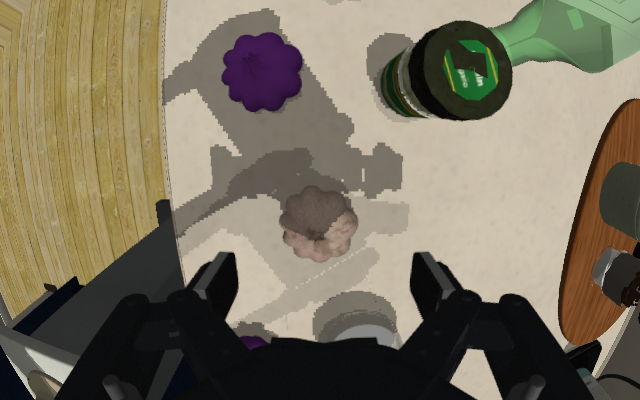

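View pics/c5.png

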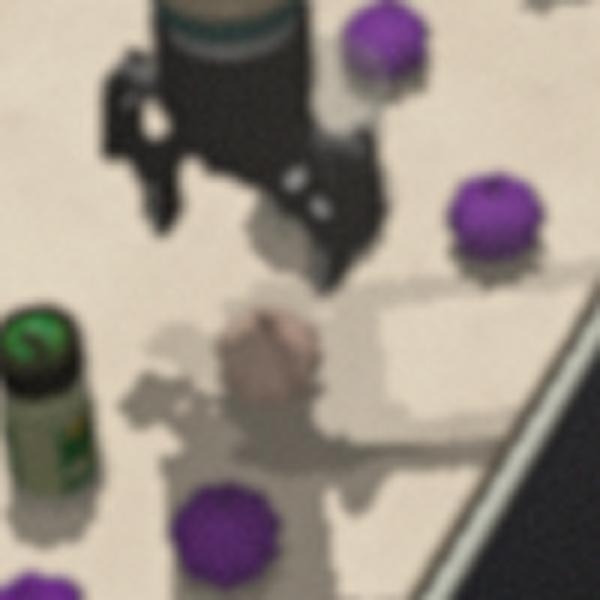

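```bash
python3 - <<'E'
from h import *
print('garlic',watz('wrist3',319,224,.028), watz('wrist3',319,224,.035))
st()
E
```

```text
garlic [0.48515891 0.40878461 0.028     ] [0.48524183 0.41138647 0.035     ]
clock 3.8333
position [0.488  0.4123 0.0691]
ee_rot [6.000e-04 7.065e-01 7.077e-01 2.900e-03]
contact_force [0.0118 0.5366 0.9048]
width 0.085
qpos [ 5.9280e-01  4.7290e-01  1.5763e+00 -1.0000e-04  1.0865e+00  5.9120e-01]
```

Call:
move_arm --series '[[[-0.002,-0.002,-0.025,0,0,0,0.085],[0,0,-0.018,0,0,0,0.085],[0,0,-0.006,0,0,0,0.085],[0,0,0,0,0,0,0.085],[0,0,0,0,0,0,0.085]]]'

```text
clock: 4.25
position: [0.4848, 0.4099, 0.0185]
ee_rot: [0.0, 0.706, 0.708, 0.001]
contact_force: [0.6, 0.5, -0.4]
width: 0.0849
```

```bash
python3 - <<'E'
from h import *
st()
for n in('wrist','side'): grab(n,n+'4')
crop('side4',230,230,330,330,6,'c5')
crop('wrist4',180,150,480,400,2.5,'c6')
E
```

```text
clock 4.25
position [0.4848 0.4099 0.0185]
ee_rot [3.000e-04 7.064e-01 7.078e-01 1.300e-03]
contact_force [ 0.5909  0.5478 -0.4106]
width 0.0849
qpos [ 5.9230e-01  5.2060e-01  1.6382e+00 -1.0000e-04  9.8030e-01  5.9040e-01]
```

View pics/c6.png

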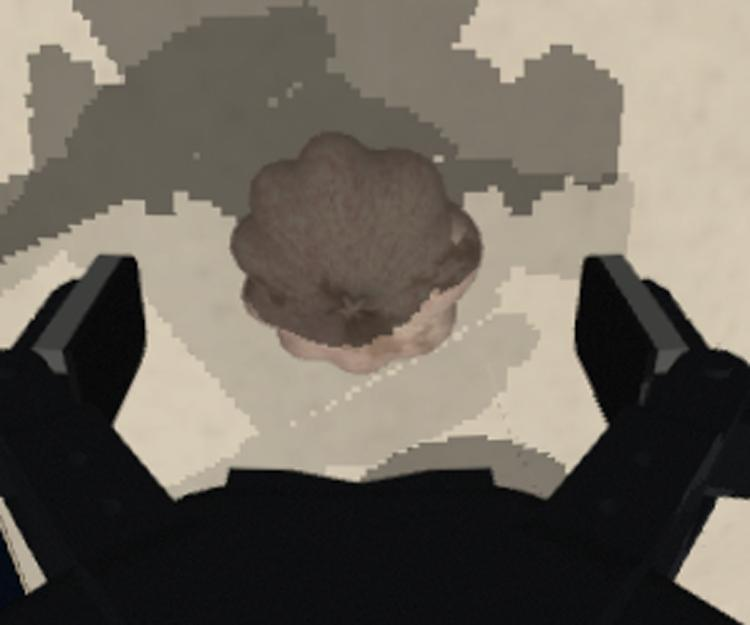

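View pics/c5.png

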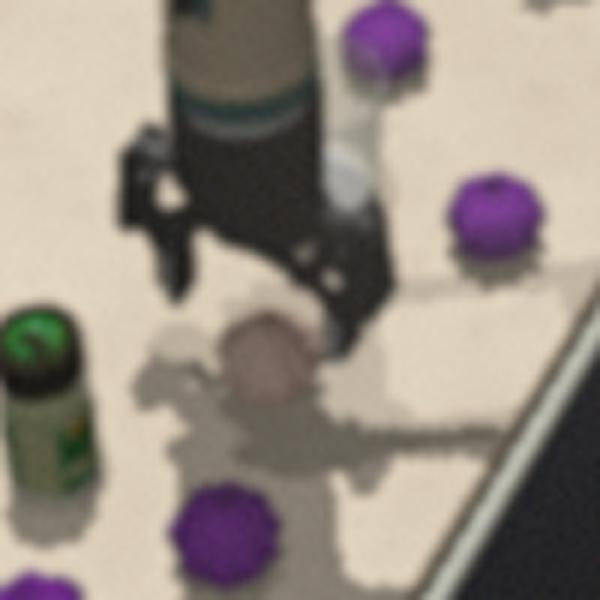

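```bash
python3 - <<'E'
from h import *
p=np.load('pics/wrist4.npz')['pos']
for z in(0,.01,.028,.056): print(z,(wproj('wrist4',[p[0],p[1],z])-[180,150])*2.5)
print(watz('wrist4',320,272,.056),p)
E
```

```text
0 [356.78608992 203.77062894]
0.01 [356.76827934 219.53351061]
0.028 [356.73328019 252.29670358]
0.056 [356.67121581 318.17195209]
[0.48362507 0.41262981 0.056     ] [0.48482219 0.40987316 0.01846921]
```

Call:
move_arm --series '[[[0,0.002,0,0,0,0,0.085],[0,0,0,0,0,0,0.04],[0,0,0,0,0,0,0.04],[0,0,0,0,0,0,0.04],[0,0,0,0,0,0,0.04],[0,0,0,0,0,0,0.04],[0,0,0,0,0,0,0.04]]]' --newtons 30

```text
clock: 4.93
position: [0.4839, 0.4113, 0.0172]
ee_rot: [0.0, 0.706, 0.708, 0.0]
contact_force: [-0.1, 0.8, 0.8]
width: 0.0403
```

Call:
move_arm --series '[[[0,0,0.01,0,0,0,0.04],[0,0,0.03,0,0,0,0.04],[0,0,0.04,0,0,0,0.04],[0,0,0.04,0,0,0,0.04],[0,0,0.04,0,0,0,0.04],[0,0,0,0,0,0,0.04],[0,0,0,0,0,0,0.04]]]'

```text
clock: 5.52
position: [0.4854, 0.4123, 0.1812]
ee_rot: [0.001, 0.706, 0.708, 0.004]
contact_force: [0.3, -0.6, -0.1]
width: 0.0401
```

```bash
python3 - <<'E'
from h import *
st()
for n in('wrist','side'): grab(n,n+'5')
crop('side5',220,200,330,330,5,'c5')
crop('wrist5',180,150,480,400,2.5,'c6')
E
```

```text
clock 5.5167
position [0.4854 0.4123 0.1812]
ee_rot [0.0008 0.7064 0.7078 0.0038]
contact_force [ 0.2515 -0.5761 -0.1135]
width 0.0401
qpos [ 5.9500e-01  3.8320e-01  1.4277e+00 -1.0000e-04  1.3229e+00  5.9300e-01]
```

View pics/c6.png

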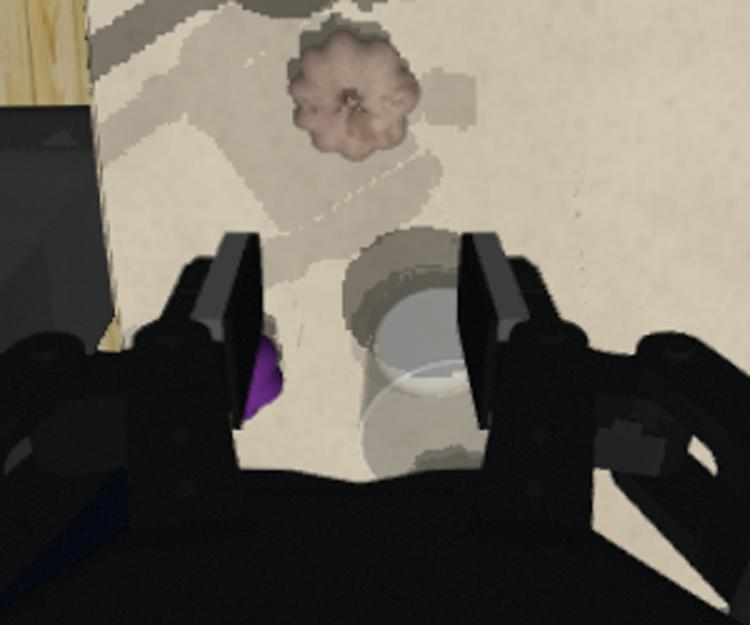

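View pics/c5.png

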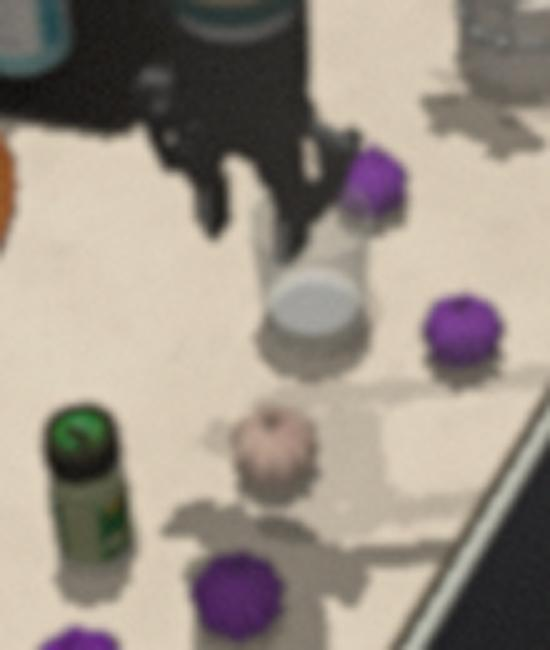

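```bash
python3 - <<'E'
from h import *
print(watz('wrist5',320.8,187,.028),watz('wrist5',320.5,190,.056))
print('side before',atz('side4',230+267/6,230+358/6,.028),'after',atz('side5',220+275/5,200+452/5,.028))
crop('side0',220,200,330,330,5,'c7');
g=grab('top','top5')
crop('top5',150,170,290,250,5,'c8')
crop('top2',150,170,290,250,5,'c9')
E
```

```text
[0.48397694 0.40843283 0.028     ] [0.48375597 0.4121881  0.056     ]
side before [0.47506903 0.41649856 0.028     ] after [0.47226694 0.41836213 0.028     ]
```

View pics/c8.png

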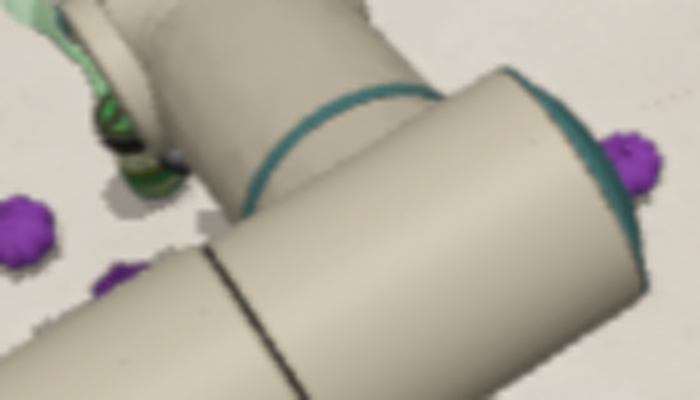

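View pics/c9.png

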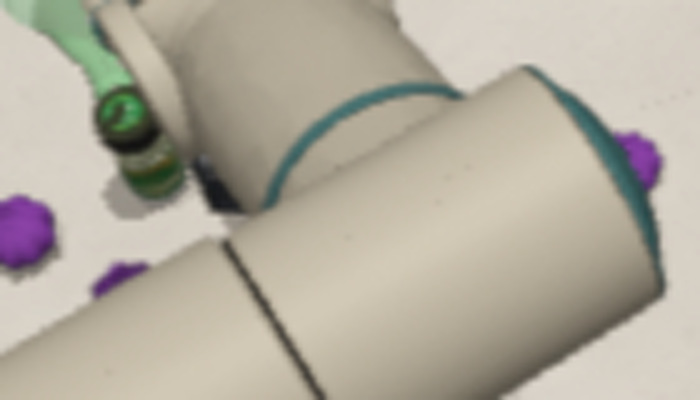

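```bash
python3 - <<'E'
from h import *
d=np.load('pics/wrist4.npz');T=d['tool_from_camera']
def tp(u,v,y):
    a=(u-d['cx'])/d['fx'];b=(v-d['cy'])/d['fy'];th=np.hypot(a,b)
    r=T[:3,:3]@np.array([np.sin(th)*a/th,np.sin(th)*b/th,np.cos(th)]);o=T[:3,3]
    return o+r*(y-o[1])/r[1]
cv=lambda x,y:(180+x/2.5,150+y/2.5)
# wrist4 crop: inner pad edges: left top inner (137,257), left inner bottom(115,420); right (582,257),(607,422)
for x,y,Y in((137,257,-.0425),(145,330,-.0425),(112,422,-.0425),(582,257,.0425),(577,340,.0425)): print(tp(*cv(x,y),Y).round(4))
print('closed 0.04')
for x,y,Y in((262,240,-.02),(240,425,-.02),(460,240,.02),(485,425,.02)): print(tp(*cv(x,y),Y).round(4))
E
```

```text
[ 0.0071 -0.0425 -0.0279]
[-0.0089 -0.0425 -0.0289]
[-0.0122 -0.0425 -0.0553]
[ 0.0088  0.0425 -0.0316]
[-0.0073  0.0425 -0.0353]
closed 0.04
[ 0.0035 -0.02   -0.011 ]
[-0.0128 -0.02   -0.0533]
[ 0.0094  0.02   -0.024 ]
[-0.0042  0.02   -0.0642]
```

```bash
python3 - <<'E'
from h import *
for u,v in((230+335/6,230+357/6),(230+178/6,230+300/6)):
    o,r=ray('side4',u,v); print(o+r*(.41-o[1])/r[1])
print(proj('side4',[.4425,.41,.02])*6-np.array([230,230])*6,proj('side4',[.4425,.41,.04])*6-np.array([230,230])*6)
print((proj('side4',[.484,.41,.0])-230)*6,(proj('side4',[.484,.41,.056])-230)*6)
E
python3 -c "
from h import *
im=cv2.imread('pics/side4.png')[240:310,235:305];cv2.imwrite('pics/c10.png',cv2.resize(im,None,fx=8,fy=8,interpolation=cv2.INTER_CUBIC))"
```

```text
[0.4389506  0.41       0.04004789]
[0.53061937 0.41       0.03805304]
[330.14529259 381.12087884] [328.78486859 354.7051736 ]
[260.77623875 379.7566051 ] [255.25511203 305.97052042]
```

View pics/c10.png

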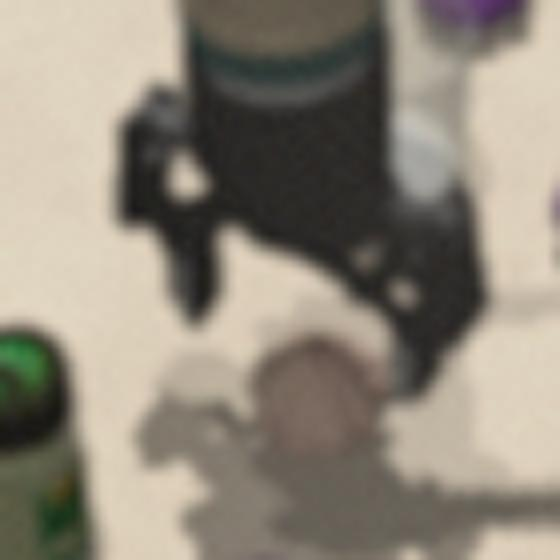

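Call:
move_arm --series '[[[-0.001,-0.001,0,0,0,0,0.085],[0,0,-0.03,0,0,0,0.085],[0,0,-0.04,0,0,0,0.085],[0,0,-0.04,0,0,0,0.085],[0,0,-0.035,0,0,0,0.085],[0,0,-0.018,0,0,0,0.085],[0,0,-0.008,0,0,0,0.085],[0,0,0,0,0,0,0.085],[0,0,0,0,0,0,0.085]]]'

```text
clock: 6.42
position: [0.4829, 0.4103, 0.0059]
ee_rot: [-0.0, 0.706, 0.708, -0.0]
contact_force: [0.1, 0.1, 0.2]
width: 0.085
```

```bash
python3 - <<'E'
from h import *
st()
for n in('side','wrist'): grab(n,n+'6')
im=cv2.imread('pics/side6.png')[240:310,235:305];cv2.imwrite('pics/c10.png',cv2.resize(im,None,fx=8,fy=8,interpolation=cv2.INTER_CUBIC))
crop('wrist6',180,150,480,400,2.5,'c6')
E
```

```text
clock 6.4167
position [0.4829 0.4103 0.0059]
ee_rot [-0.000e+00  7.064e-01  7.078e-01 -2.000e-04]
contact_force [0.0852 0.1285 0.2405]
width 0.085
qpos [ 0.5945  0.5343  1.6507 -0.      0.957   0.5926]
```

View pics/c10.png

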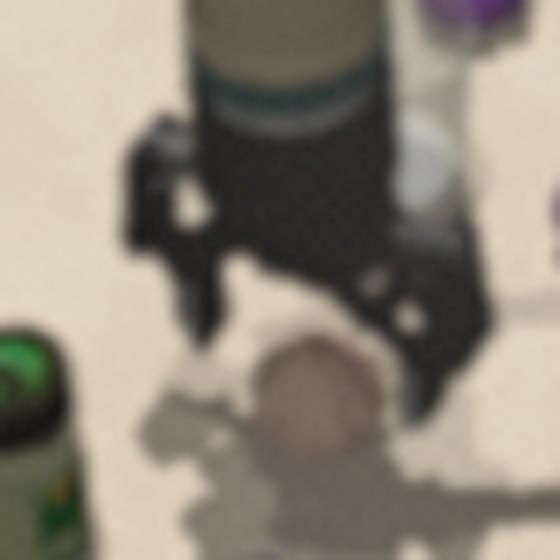

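View pics/c6.png

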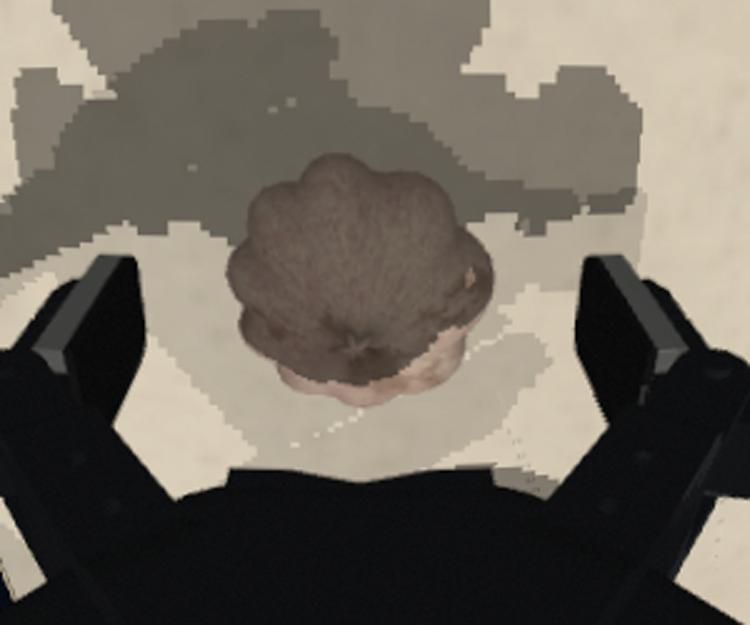

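Call:
move_arm --series '[[[0,0,-0.008,0,0,0,0.085],[0,0,-0.005,0,0,0,0.085],[0,0,0,0,0,0,0.085],[0,0,0,0,0,0,0.06],[0,0,0,0,0,0,0.045],[0,0,0,0,0,0,0.045],[0,0,0,0,0,0,0.045],[0,0,0,0,0,0,0.045],[0,0,0,0,0,0,0.045]]]' --newtons 30

```text
clock: 7.27
position: [0.483, 0.4103, -0.0062]
ee_rot: [0.0, 0.706, 0.708, 0.0]
contact_force: [-0.8, -1.1, 5.5]
width: 0.0528
```

```bash
python3 - <<'E'
from h import *
st()
for n in('side','wrist'): grab(n,n+'7')
im=cv2.imread('pics/side7.png')[240:310,235:305];cv2.imwrite('pics/c10.png',cv2.resize(im,None,fx=8,fy=8,interpolation=cv2.INTER_CUBIC))
crop('wrist7',180,150,480,400,2.5,'c6')
E
```

```text
clock 7.2667
position [ 0.483   0.4103 -0.0062]
ee_rot [1.000e-04 7.064e-01 7.078e-01 4.000e-04]
contact_force [-0.7608 -1.0585  5.5127]
width 0.0528
qpos [ 5.9460e-01  5.4760e-01  1.6629e+00 -1.0000e-04  9.3030e-01  5.9260e-01]
```

View pics/c6.png

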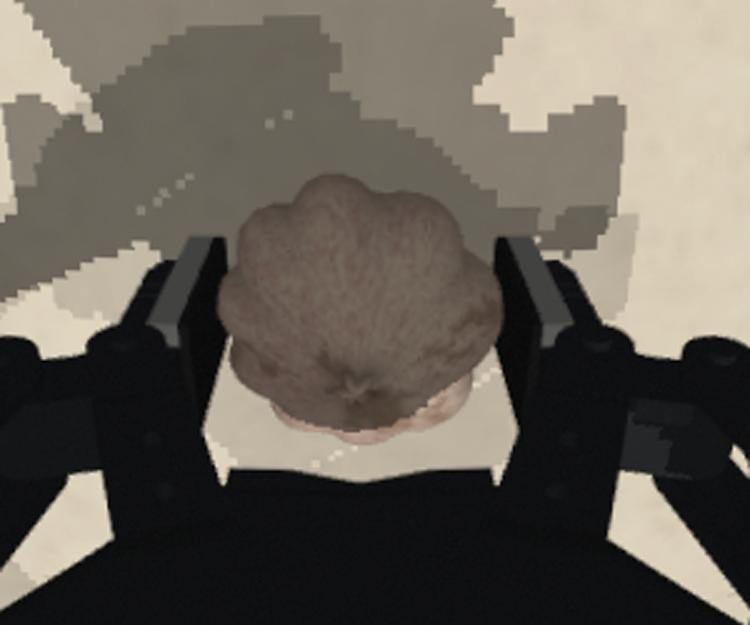

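View pics/c10.png

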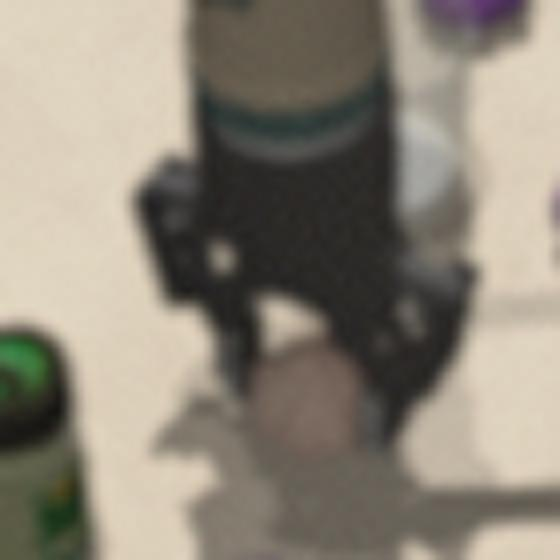

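Call:
move_arm --series '[[[0,0,0.01,0,0,0,0.045],[0,0,0.02,0,0,0,0.045],[0,0,0.035,0,0,0,0.045],[0,0,0.04,0,0,0,0.045],[0,0,0.04,0,0,0,0.045],[0,0,0.04,0,0,0,0.045],[0,0,0,0,0,0,0.045]]]'

```text
clock: 7.95
position: [0.4871, 0.4133, 0.188]
ee_rot: [0.002, 0.706, 0.708, 0.009]
contact_force: [1.3, 0.7, -0.4]
width: 0.0531
```

```bash
python3 - <<'E'
from h import *
st()
for n in('side','wrist'): grab(n,n+'8')
im=cv2.imread('pics/side8.png')[220:300,225:315];cv2.imwrite('pics/c10.png',cv2.resize(im,None,fx=7,fy=7,interpolation=cv2.INTER_CUBIC))
crop('wrist8',180,150,480,400,2.5,'c6')
E
```

```text
clock 7.95
position [0.4871 0.4133 0.188 ]
ee_rot [0.0017 0.7063 0.7078 0.0087]
contact_force [ 1.2814  0.6793 -0.3674]
width 0.0531
qpos [0.5947 0.3766 1.4213 0.     1.3259 0.5926]
```

View pics/c6.png

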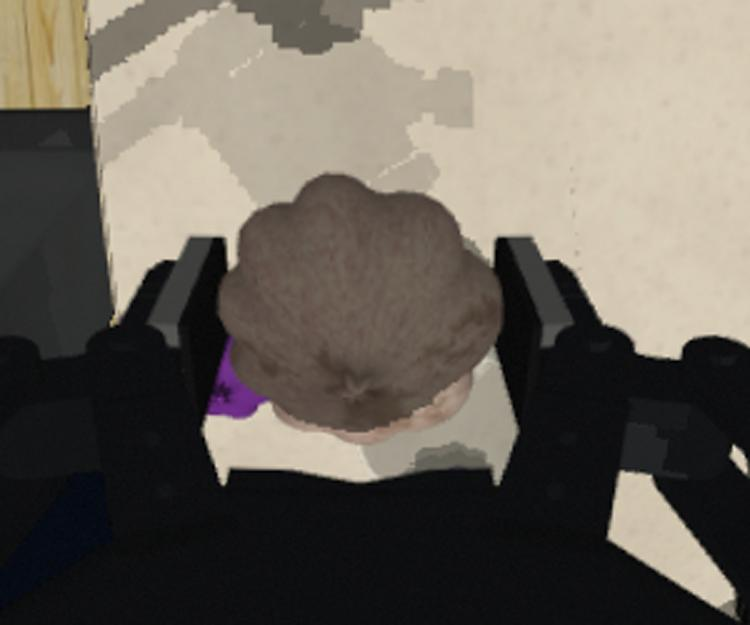

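View pics/c10.png

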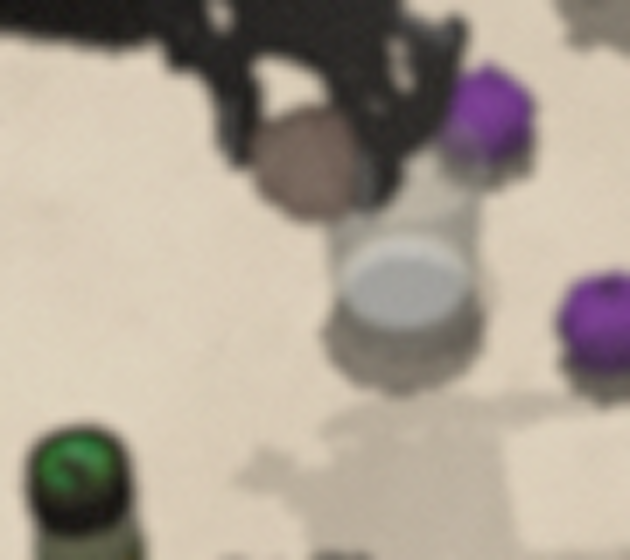

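Call:
move_arm --series '[[[0,0,0.039,0,0,0.112,0.045],[0,0,0.039,0,0,0.112,0.045],[0,0,0.039,0,0,0.112,0.045],[0.0018,-0.03,0,0,0,0.112,0.045],[0.0018,-0.03,0,0,0,0.112,0.045],[0.0018,-0.03,0,0,0,0.112,0.045],[0.0018,-0.03,0,0,0,0.112,0.045],[0.0018,-0.03,0,0,0,0.112,0.045],[0.0018,-0.03,0,0,0,0.112,0.045],[0.0018,-0.03,0,0,0,0.112,0.045],[0.0018,-0.03,0,0,0,0.112,0.045],[0.0018,-0.03,0,0,0,0.112,0.045],[0.0018,-0.03,0,0,0,0.112,0.045],[0.0018,-0.03,0,0,0,0.112,0.045],[0.0018,-0.03,0,0,0,0.112,0.045],[0.0018,-0.03,0,0,0,0.112,0.045],[0.0018,-0.03,0,0,0,0.112,0.045],[0.0018,-0.03,0,0,0,0.112,0.045],[0,0,0,0,0,0.112,0.045],[0,0,0,0,0,0.112,0.045]]]'

```text
clock: 9.72
position: [0.5088, -0.0415, 0.2926]
ee_rot: [-0.002, -0.33, 0.944, 0.001]
contact_force: [-0.8, 1.0, 0.1]
width: 0.0536
```

Call:
move_arm --series '[[[0,0,0,0,0,0,0.045],[0,0,0,0,0,0,0.045],[0,0,0,0,0,0,0.045]]]'

```text
clock: 9.97
position: [0.5093, -0.0395, 0.2939]
ee_rot: [-0.001, -0.328, 0.945, 0.001]
contact_force: [0.1, 0.2, -0.0]
width: 0.0531
```

```bash
python3 - <<'E'
from h import *
st()
for n in('side','wrist','top'): grab(n,n+'9')
crop('side9',260,110,380,230,5,'c5')
E
```

```text
clock 9.9667
position [ 0.5093 -0.0395  0.2939]
ee_rot [-1.000e-03 -3.284e-01  9.445e-01  6.000e-04]
contact_force [ 0.0972  0.1649 -0.0495]
width 0.0531
qpos [-2.1370e-01  1.4370e-01  1.4865e+00  1.0000e-04  1.5137e+00 -2.4538e+00]
```

View pics/wrist9.png

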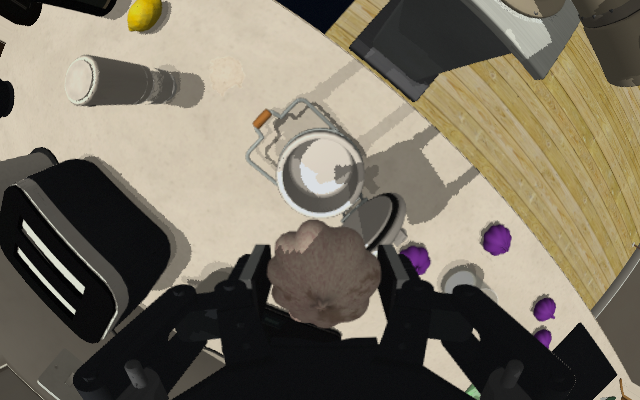

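View pics/c5.png

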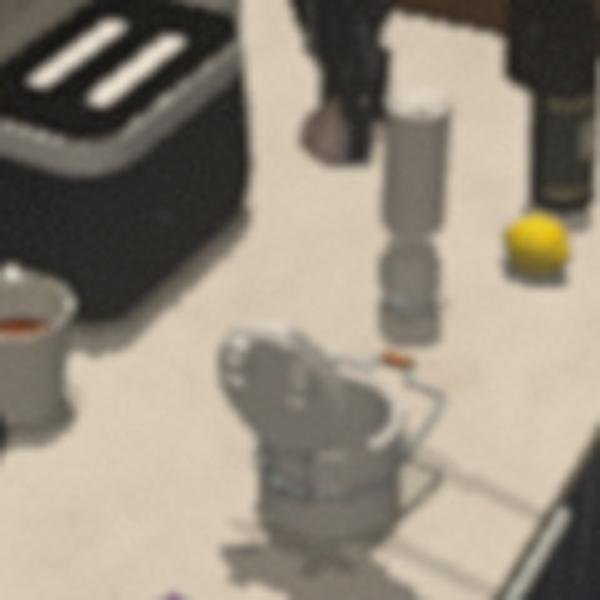

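```bash
python3 - <<'E'
from h import *
crop('wrist9',235,85,415,265,4.2,'c11')
crop('side9',295,165,365,225,10,'c12')
E
```

```text
(no output)
```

View pics/c11.png

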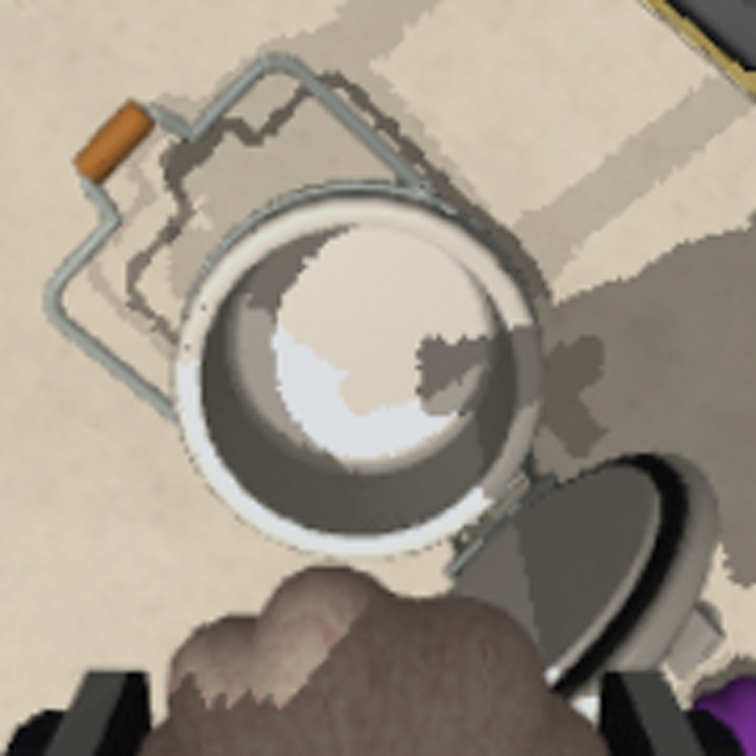

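View pics/c12.png

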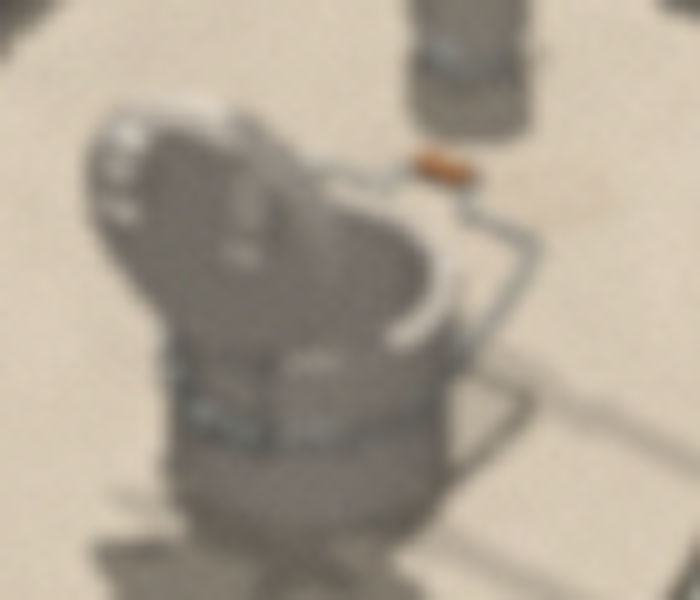

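```bash
cat > fit.py <<'E'
from h import *
from scipy.optimize import least_squares
c1=lambda x,y:np.array([345+x/5,100+y/5]); c9=lambda x,y:np.array([235+x/4.2,85+y/4.2])
def mod(p,kind):
    jx,jy,yaw,b=p
    P=lambda r,y:jarp(jx,jy,yaw,[-.024-r*np.cos(b),y,.048+r*np.sin(b)])
    return {'m':np.array([jx,jy,.084]),'g':P(.08,0),'l':P(.064,.053),'r':P(.064,-.053)}[kind]
obs=[('wrist1','m',c1(315,378)),('wrist1','g',c1(252,685)),('wrist1','l',c1(102,600)),('wrist1','r',c1(407,640)),
('wrist9','m',c9(359,378)),('wrist9','g',c9(114,142)),('wrist9','l',c9(278,58)),('wrist9','r',c9(50,303)),
('top2','m',np.array([280+328/6,140+367/6])),('top2','g',np.array([363.5,204.7])),('side9','g',np.array([339.4,181.7]))]
def res(p):
    return np.concatenate([((wproj if t[0]=='w' else proj)(t,mod(p,k))-o)*(.6 if k in'lr' else 1) for t,k,o in obs])
r=least_squares(res,[.514,-.04,1.44,.39],loss='soft_l1')
print(r.x.round(4)); 
for (t,k,o),e in zip(obs,r.fun.reshape(-1,2)): print(t,k,e.round(2))
E
python3 fit.py; python3 - <<'E'
from h import *
p=np.load('pics/wrist9.npz')['pos']
print('garlic center under TCP predicted px', wproj('wrist9',[p[0],p[1],p[2]+.034]))
E
```

```text
[ 0.5148 -0.0397  1.4783  0.2552]
wrist1 m [-0.02  1.39]
wrist1 g [-0.81 -1.28]
wrist1 l [-0.87  1.89]
wrist1 r [-0.34  0.37]
wrist9 m [0.66 0.88]
wrist9 g [0.16 0.19]
wrist9 l [-0.41 -1.63]
wrist9 r [-1.19  0.24]
top2 m [-0.71 -0.61]
top2 g [-0.54 -0.34]
side9 g [-1.32 -0.68]
garlic center under TCP predicted px [325.46642506 274.23687477]
```

Call:
move_arm --series '[[[0.003,-0.001,-0.02,0,0,0,0.045],[0.0025,-0.001,-0.03,0,0,0,0.045],[0,0,-0.035,0,0,0,0.045],[0,0,-0.035,0,0,0,0.045],[0,0,-0.035,0,0,0,0.045],[0,0,-0.02,0,0,0,0.045],[0,0,-0.01,0,0,0,0.045],[0,0,0,0,0,0,0.045],[0,0,0,0,0,0,0.045]]]'

```text
clock: 10.87
position: [0.5159, -0.0417, 0.1106]
ee_rot: [0.0, -0.329, 0.944, -0.0]
contact_force: [0.4, -0.4, -0.1]
width: 0.0534
```

```bash
python3 - <<'E'
from h import *
st()
for n in('side','wrist','top'): grab(n,n+'10')
crop('side10',260,110,380,230,5,'c5')
crop('wrist10',200,100,460,360,2.8,'c6')
E
```

```text
clock 10.8667
position [ 0.5159 -0.0417  0.1106]
ee_rot [ 3.000e-04 -3.294e-01  9.442e-01 -2.000e-04]
contact_force [ 0.4447 -0.4057 -0.1081]
width 0.0534
qpos [-2.1530e-01  2.7300e-01  1.7888e+00  1.0000e-04  1.0791e+00 -2.4574e+00]
```

View pics/c6.png

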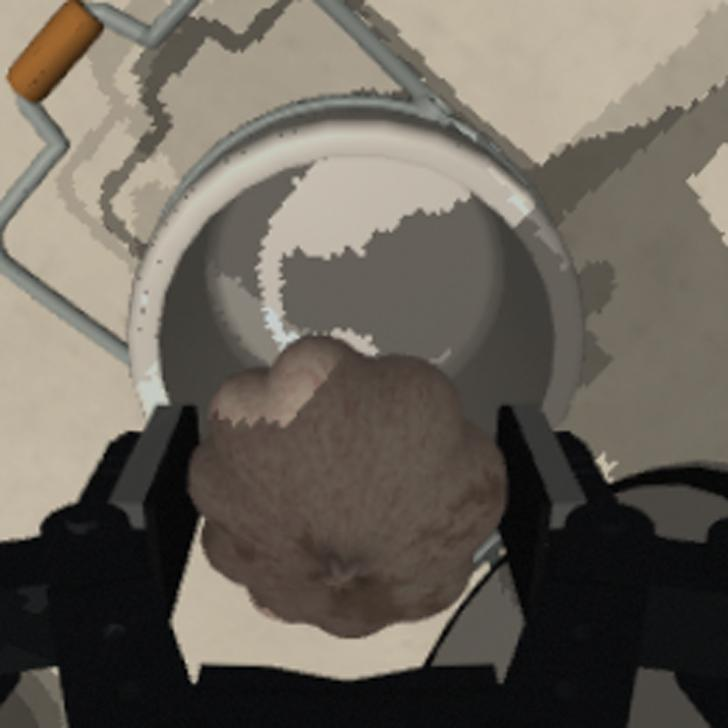

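View pics/c5.png

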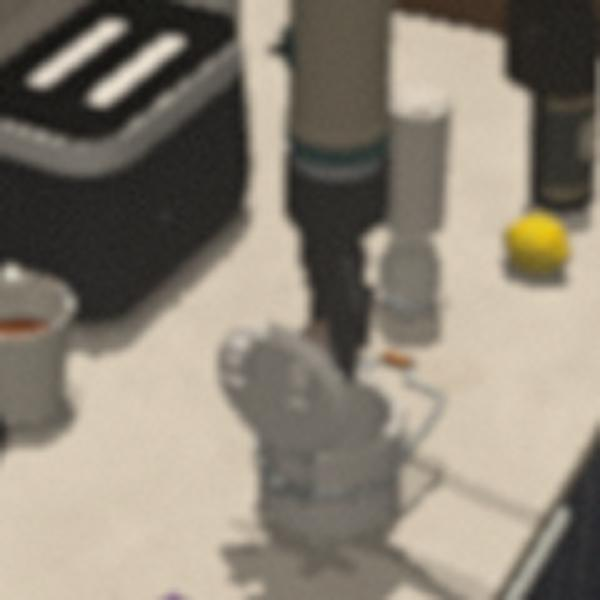

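```bash
python3 - <<'E'
from h import *
P=[]
cv=lambda x,y:(200+x/2.8,100+y/2.8)
W=np.array([watz('wrist10',*cv(*q),.084) for q in((160,360),(553,340),(345,156),(520,240),(195,245))])
from scipy.optimize import least_squares
f=least_squares(lambda p:np.hypot(W[:,0]-p[0],W[:,1]-p[1])-.047,[.5,0]);print(f.x,f.fun.round(4))
p=np.load('pics/wrist10.npz')['pos'];print(p)
E
```

```text
[ 0.51698159 -0.0394141 ] [-0.0006 -0.001   0.0009 -0.0004 -0.001 ]
[ 0.51667012 -0.04195615  0.11142283]
```

Call:
move_arm --series '[[[0,0.001,-0.015,0,0,0,0.045],[0,0,-0.02,0,0,0,0.045],[0,0,-0.02,0,0,0,0.045],[0,0,-0.02,0,0,0,0.045],[0,0,-0.015,0,0,0,0.045],[0,0,-0.006,0,0,0,0.045],[0,0,0,0,0,0,0.045],[0,0,0,0,0,0,0.045]]]'

```text
clock: 11.68
position: [0.5171, -0.0415, 0.0231]
ee_rot: [0.003, -0.329, 0.944, -0.003]
contact_force: [-19.3, 3.9, 55.3]
width: 0.0534
```

```bash
python3 - <<'E'
from h import *
st()
for n in('side','wrist'): grab(n,n+'11')
crop('side11',260,110,380,230,5,'c5')
crop('wrist11',140,100,500,400,2.2,'c6')
E
```

```text
clock 11.6833
position [ 0.5171 -0.0415  0.0231]
ee_rot [ 0.003  -0.3294  0.9442 -0.0026]
contact_force [-19.2695   3.8978  55.3294]
width 0.0534
qpos [-2.1340e-01  3.7370e-01  1.9030e+00 -1.8000e-03  8.5710e-01 -2.4543e+00]
```

View pics/c6.png

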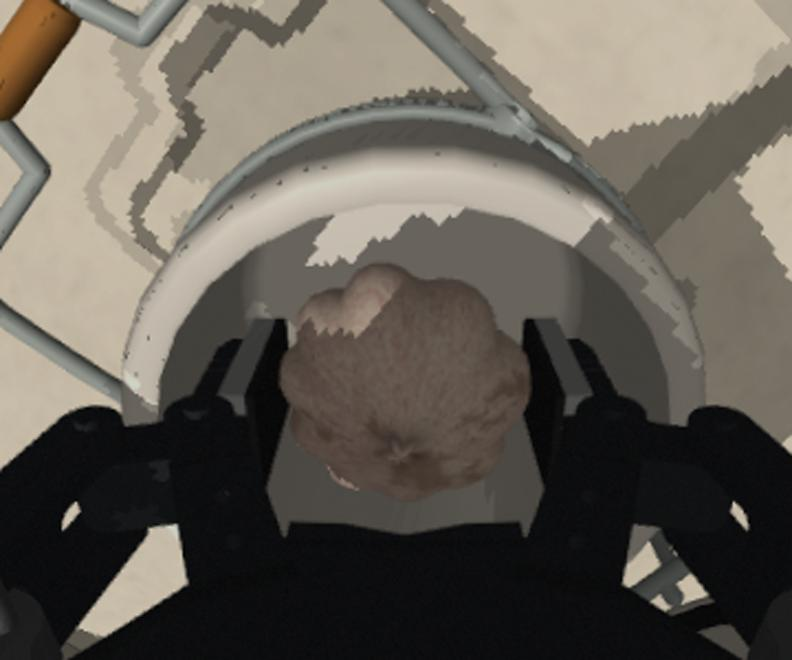

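View pics/c5.png

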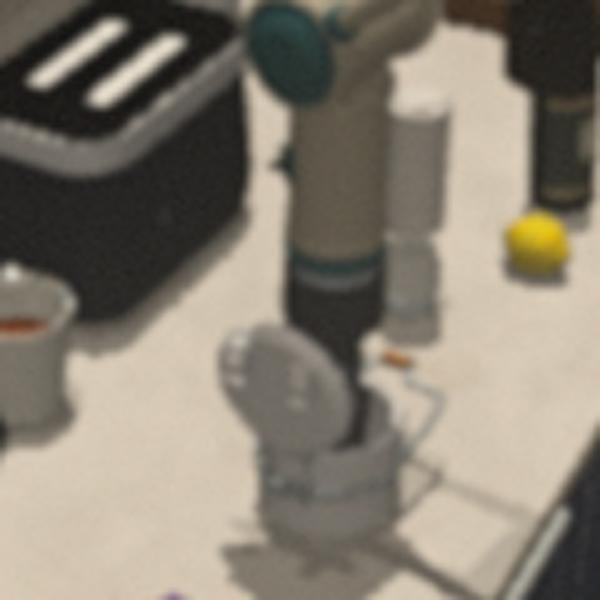

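Call:
move_arm --series '[[[0,0,0.012,0,0,0,0.045],[0,0,0.002,0,0,0,0.045],[0,0,0,0,0,0,0.045]]]'

```text
clock: 12.03
position: [0.5174, -0.0412, 0.0305]
ee_rot: [0.002, -0.329, 0.944, -0.001]
contact_force: [0.2, 0.3, -1.0]
width: 0.0532
```

```bash
python3 - <<'E'
from h import *
st()
for n in('wrist',): grab(n,n+'12')
crop('wrist12',140,100,500,400,2.2,'c6')
E
```

```text
clock 12.0333
position [ 0.5174 -0.0412  0.0305]
ee_rot [ 0.0025 -0.3293  0.9442 -0.0015]
contact_force [ 0.2021  0.2625 -1.032 ]
width 0.0532
qpos [-2.1370e-01  3.6510e-01  1.8925e+00  1.0000e-04  8.7820e-01 -2.4557e+00]
```

View pics/c6.png

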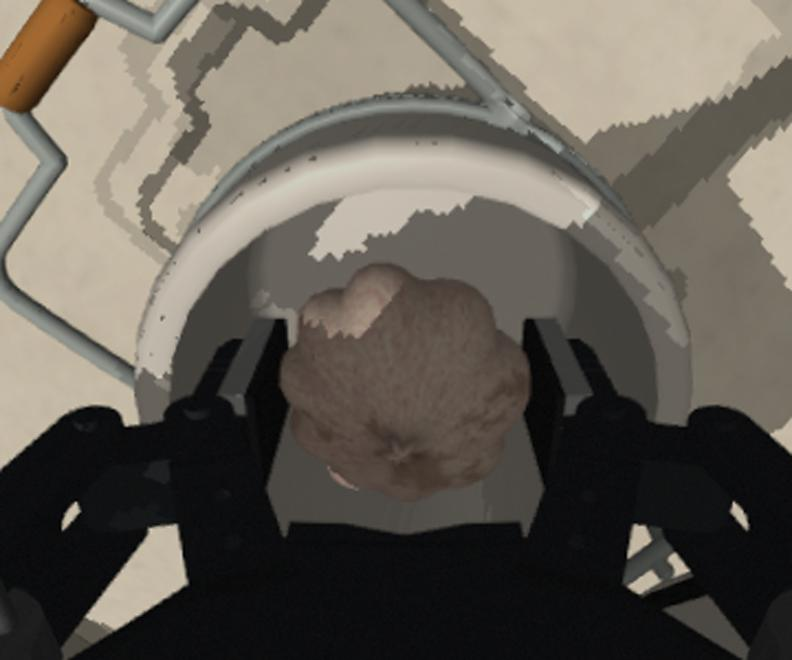

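Call:
move_arm --series '[[[0,0,-0.002,0,0,0,0.045],[0,0,0,0,0,0,0.054],[0,0,0,0,0,0,0.056],[0,0,0,0,0,0,0.058],[0,0,0,0,0,0,0.058],[0,0,0,0,0,0,0.058]]]' --newtons 20

```text
clock: 12.58
position: [0.5152, -0.0408, 0.0257]
ee_rot: [-0.0, -0.329, 0.944, 0.0]
contact_force: [-0.4, 0.4, 0.5]
width: 0.0578
```

```bash
python3 - <<'E'
from h import *
st()
for n in('wrist',): grab(n,n+'13')
crop('wrist13',140,100,500,400,2.2,'c6')
E
```

```text
clock 12.5833
position [ 0.5152 -0.0408  0.0257]
ee_rot [-3.000e-04 -3.293e-01  9.442e-01  2.000e-04]
contact_force [-0.392   0.4162  0.4551]
width 0.0578
qpos [-2.1380e-01  3.7170e-01  1.8975e+00  1.0000e-04  8.7310e-01 -2.4558e+00]
```

View pics/c6.png

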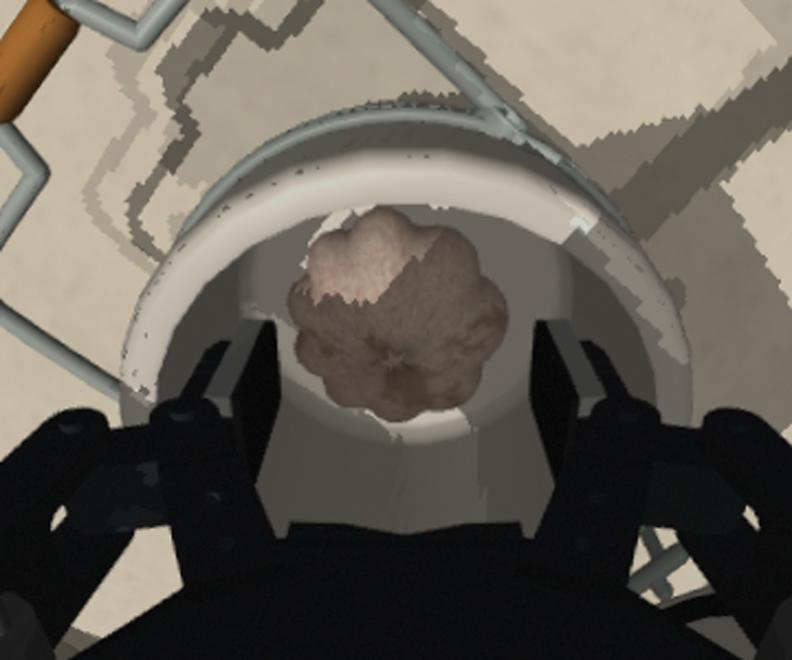

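Call:
move_arm --series '[[[0,0,0.02,0,0,0,0.058],[0,0,0.03,0,0,0,0.058],[0,0,0.04,0,0,0,0.058],[0,0,0.04,0,0,0,0.05],[0,0,0.04,0,0,-0.1,0],[0,0,0.04,0,0,-0.11,0],[0,0,0.04,0,0,-0.11,0],[0,0,0.02,0,0,-0.11,0],[0.0015,0.018,0,0,0,-0.11,0],[0.003,0.035,0,0,0,-0.11,0],[0.003,0.035,0,0,0,-0.11,0],[0.003,0.035,0,0,0,0,0],[0,0,0,0,0,0,0],[0,0,0,0,0,0,0]]]'

```text
clock: 13.8
position: [0.5255, 0.0837, 0.2958]
ee_rot: [-0.0, 0.043, 0.999, -0.0]
contact_force: [-0.3, -1.1, -0.4]
width: 0.0001
```

```bash
python3 - <<'E'
from h import *
st()
for n in('side','wrist','top'): grab(n,n+'14')
crop('side14',230,80,380,230,4,'c5')
crop('top14',270,110,400,240,4,'c4')
E
```

```text
clock 13.8
position [0.5255 0.0837 0.2958]
ee_rot [-2.000e-04  4.250e-02  9.991e-01 -1.000e-04]
contact_force [-0.2789 -1.1366 -0.3932]
width 0.0001
qpos [ 2.7300e-02  1.7550e-01  1.4424e+00 -1.0000e-04  1.5240e+00 -1.4584e+00]
```

View pics/wrist14.png

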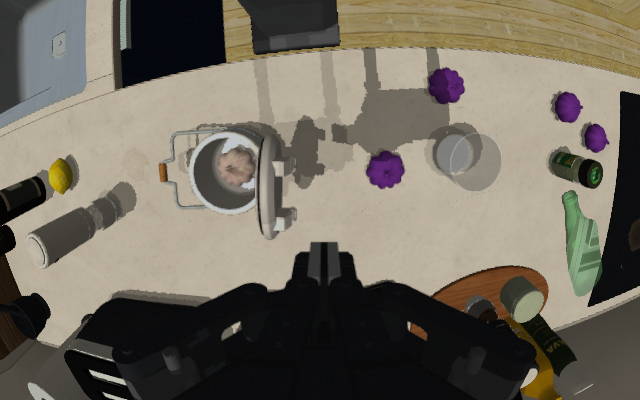

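View pics/c5.png

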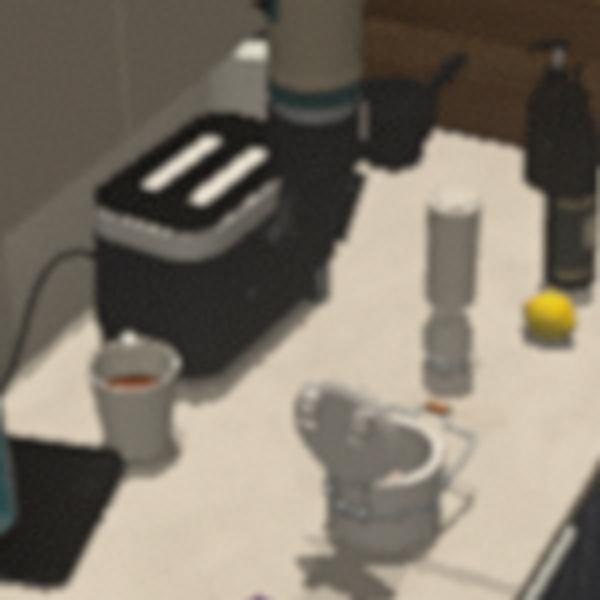

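View pics/c4.png

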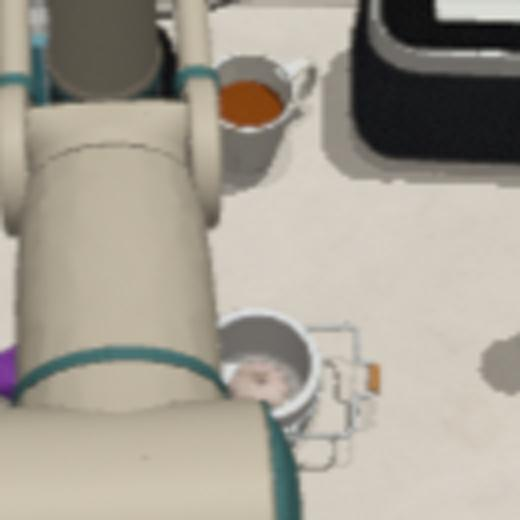

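```bash
python3 - <<'E'
from h import *
o,r=ray('side14',230+318/4,80+302/4); 
P=o+r*(.5255-o[0])/r[0]; print(P); P=o+r*(.0837-o[1])/r[1]; print(P)
for z in(.29,.3,.31): print(z,(proj('side14',[.5255,.0837,z])-[230,80])*4)
J=(.516,-.040,1.478)
for t in(1.55,1.6,1.65,1.7):
    f=lambda R,n,y:wproj('wrist14',jarp(*J,[.06-R*np.cos(t)+n*np.sin(t),y,.086+R*np.sin(t)+n*np.cos(t)])).round(1)
    print(t,'front',f(.112,.014,0),'rimtop inner',f(.115,0,0),'sides',f(.06,0,.055),f(.06,0,-.055),f(.06,.014,-.055))
E
python3 -c "
from h import *
crop('wrist14',150,110,330,250,4.4,'c6')"
```

```text
[0.5255     0.07077419 0.29949011]
[0.5191467  0.0837     0.30857755]
0.29 [311.03209335 319.50831873]
0.3 [310.98655502 309.11967905]
0.31 [310.94063882 298.6448348 ]
1.55 front [265.7 198.8] rimtop inner [249.4 199.6] sides [260.8 132. ] [265.2 234.1] [277.8 234.4]
1.6 front [272.1 198.6] rimtop inner [255.8 199.6] sides [263.7 131.9] [267.9 234.2] [280.6 234.2]
1.65 front [278.5 198.3] rimtop inner [262.3 199.6] sides [266.6 131.8] [270.6 234.2] [283.4 234. ]
1.7 front [284.9 198. ] rimtop inner [268.8 199.4] sides [269.6 131.8] [273.3 234.1] [286.1 233.7]
```

View pics/c6.png

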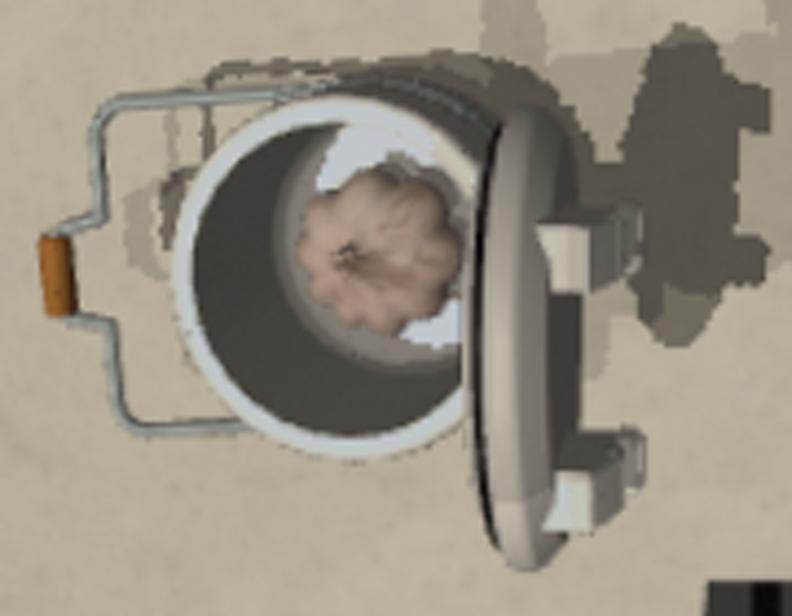

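Call:
move_arm --series '[[[0,0,-0.03,0,0,0,0],[0,0,-0.038,0,0,0,0],[0,0,-0.038,0,0,0,0],[0,0,-0.02,0,0,0,0],[0,0,-0.01,0,0,0,0],[0,0,0,0,0,0,0],[-0.001,-0.012,0,0,0,0,0],[-0.001,-0.01,0,0,0,0,0],[-0.001,-0.008,0,0,0,0,0],[-0.001,-0.008,0,0,0,0,0],[-0.001,-0.008,0,0,0,0,0],[0,0,0,0,0,0,0]]]'

```text
clock: 14.95
position: [0.5209, 0.0343, 0.1608]
ee_rot: [0.001, 0.045, 0.999, -0.0]
contact_force: [-0.1, -0.4, 0.4]
width: -0.0
```

```bash
python3 - <<'E'
from h import *
st()
for n in('side','wrist'): grab(n,n+'15')
crop('side15',250,100,380,230,4,'c5')
crop('wrist15',100,100,400,300,2.6,'c6')
E
```

```text
clock 14.95
position [0.5209 0.0343 0.1608]
ee_rot [ 7.00e-04  4.52e-02  9.99e-01 -4.00e-04]
contact_force [-0.0595 -0.4373  0.4288]
width -0.0
qpos [-6.6900e-02  2.3360e-01  1.7051e+00 -9.0000e-04  1.2015e+00 -1.5470e+00]
```

View pics/c6.png

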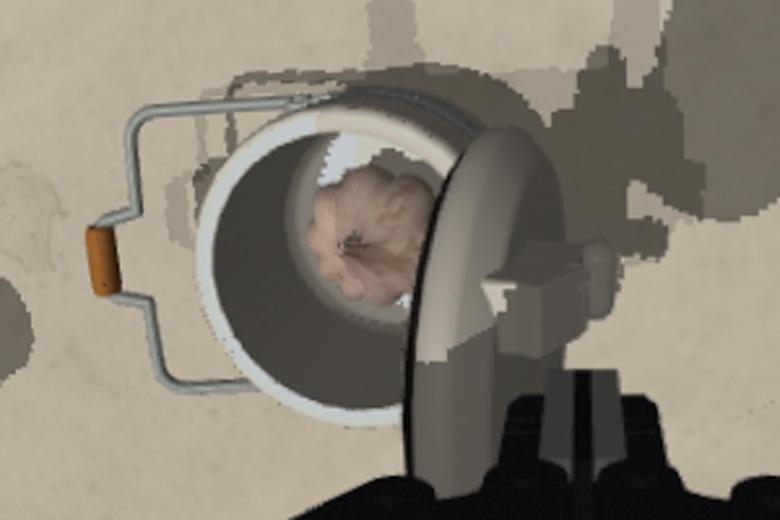

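View pics/c5.png

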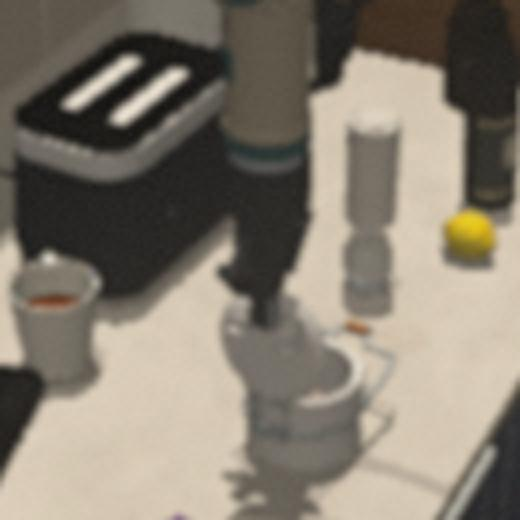

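Call:
move_arm --series '[[[-0.001,-0.01,0,0,0,0,0],[-0.001,-0.01,0,0,0,0,0],[-0.001,-0.01,0,0,0,0,0],[-0.001,-0.01,0,0,0,0,0],[0,0,0,0,0,0,0]]]'

```text
clock: 15.47
position: [0.5166, -0.006, 0.16]
ee_rot: [-0.0, 0.045, 0.999, -0.001]
contact_force: [0.0, -0.7, 0.6]
width: -0.0002
```

```bash
python3 - <<'E'
from h import *
st()
for n in('side','wrist'): grab(n,n+'16')
crop('side16',250,100,380,230,4,'c5')
crop('wrist16',100,100,400,300,2.6,'c6')
E
```

```text
clock 15.4667
position [ 0.5166 -0.006   0.16  ]
ee_rot [-1.00e-04  4.52e-02  9.99e-01 -6.00e-04]
contact_force [ 0.0346 -0.6558  0.5777]
width -0.0002
qpos [-1.4540e-01  2.2720e-01  1.7162e+00 -1.3000e-03  1.1983e+00 -1.6253e+00]
```

View pics/c6.png

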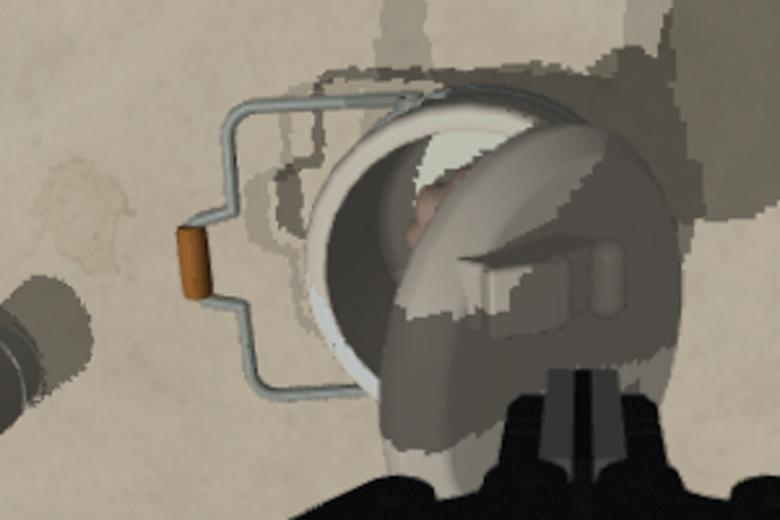

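View pics/c5.png

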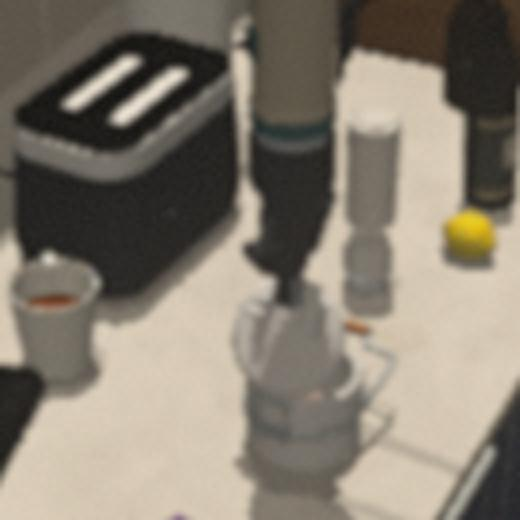

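Lid is rotating with the fingertips (about 1.2 rad). Keep pushing.

Call:
move_arm --series '[[[-0.001,-0.01,0,0,0,0,0],[-0.001,-0.01,0,0,0,0,0],[-0.001,-0.01,0,0,0,0,0],[-0.001,-0.01,0,0,0,0,0],[0,0,0,0,0,0,0],[0,0,0,0,0,0,0],[0,0,0,0,0,0,0],[0,0,0,0,0,0,0]]]'

```text
clock: 16.23
position: [0.5128, -0.0435, 0.16]
ee_rot: [-0.0, 0.044, 0.999, 0.0]
contact_force: [0.5, -0.1, -0.6]
width: 0.0005
```

```bash
python3 - <<'E'
from h import *
st()
for n in('side','wrist'): grab(n,n+'17')
crop('side17',250,100,380,230,4,'c5')
crop('wrist17',100,100,400,300,2.6,'c6')
E
```

```text
clock 16.2333
position [ 0.5128 -0.0435  0.16  ]
ee_rot [-0.00e+00  4.43e-02  9.99e-01  2.00e-04]
contact_force [ 0.4512 -0.1403 -0.6355]
width 0.0005
qpos [-2.2030e-01  2.2410e-01  1.7204e+00  4.0000e-04  1.1972e+00 -1.7026e+00]
```

View pics/c6.png

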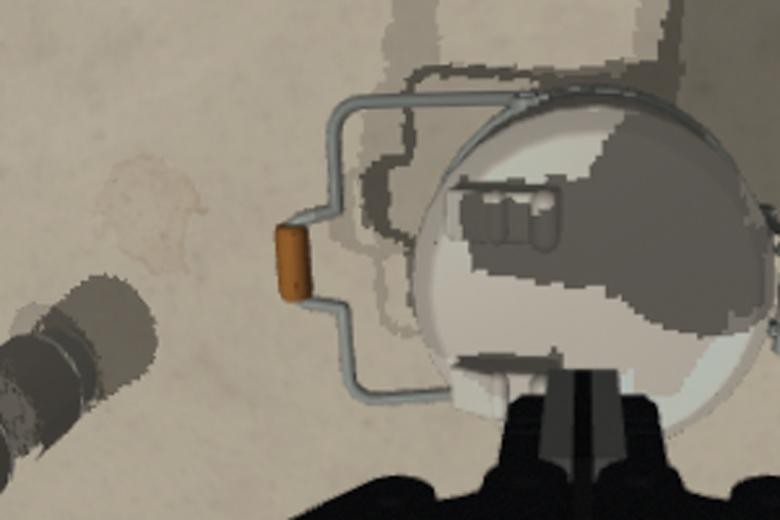

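View pics/c5.png

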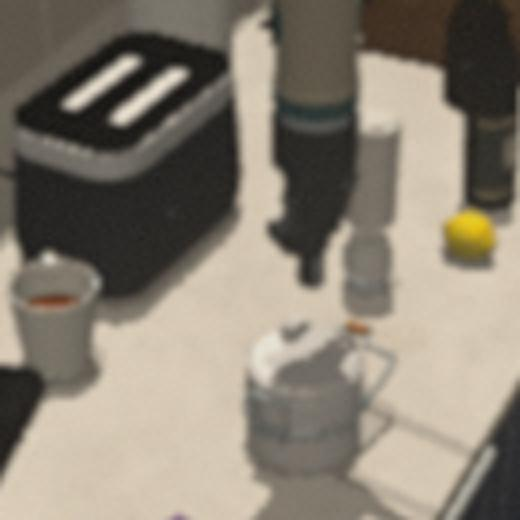

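```bash
python3 - <<'E'
from h import *
from scipy.optimize import least_squares
obs=[('wrist17',100+294/2.6,100+263/2.6),('wrist14',150+58/4.4,110+275/4.4),('wrist9',235+114/4.2,85+142/4.2),('side9',339.4,181.7),('side17',250+357/4,100+327/4),('top2',363.5,204.7),('top14',270+373/4,110+378/4)]
r=least_squares(lambda X:np.concatenate([(wproj if t[0]=='w' else proj)(t,X)-[u,v] for t,u,v in obs]),[.507,-.141,.068],loss='soft_l1')
print('grip',r.x.round(4),r.fun.round(1))
obs2=[('wrist9',83,80),('side9',260+418/5,110+100/5)]
for t,u,v in obs2: print('mill top',(watz if t[0]=='w' else atz)(t,u,v,.203))
print('mill base',atz('top1',409,200,0),atz('side9',260+410/5,110+335/5,.0))
# lid center from wrist17
W=np.array([watz('wrist17',100+x/2.6,100+y/2.6,.098) for x,y in((413,270),(595,103),(775,270),(690,420),(480,140))])
f=least_squares(lambda p:np.hypot(W[:,0]-p[0],W[:,1]-p[1])-p[2],[.5,0,.055]);print('lid',f.x)
print('lug', [watz('wrist17',100+x/2.6,100+y/2.6,.111) for x,y in ((520,217),(520,385))])
E
```

```text
grip [ 0.5059 -0.1419  0.0665] [ 0.1 -0.6  0.2 -0.2 -0.6 -0.1 -1.3 -0.5 -1.2 -0.6 -0.2 -0.3  0.  -0.1]
mill top [ 0.56065043 -0.30438429  0.203     ]
mill top [ 0.55439589 -0.2979845   0.203     ]
mill base [ 0.55165309 -0.32018558  0.        ] [ 0.53769666 -0.26396696  0.        ]
lid [ 0.51344199 -0.0402974   0.05308195]
lug [array([ 0.48811289, -0.05819671,  0.111     ]), array([ 0.53683249, -0.06371482,  0.111     ])]
```

Call:
move_arm --series '[[[-0.001,-0.02,0,0.04,-0.004,0,0.032],[-0.002,-0.028,0,0.04,-0.004,0,0.032],[-0.002,-0.028,0,0.04,-0.004,0,0.032],[-0.0015,-0.0185,0,0.05,-0.004,0,0.032],[0,0,-0.02,0,0,0,0.032],[0,0,-0.025,0,0,0,0.032],[0,0,-0.015,0,0,0,0.032],[0,0,0,0,0,0,0.032],[0,0,0,0,0,0,0.032],[0,0,0,0,0,0,0.032]]]'

```text
clock: 17.17
position: [0.5071, -0.1383, 0.1009]
ee_rot: [0.005, 0.044, 0.995, 0.085]
contact_force: [0.9, -0.4, 0.6]
width: 0.032
```

```bash
python3 - <<'E'
from h import *
st()
for n in('side','wrist','top'): grab(n,n+'18')
crop('side18',280,100,400,220,5,'c5')
crop('wrist18',170,100,470,350,2.6,'c6')
crop('top18',300,140,420,240,5,'c4')
E
```

```text
clock 17.1667
position [ 0.5071 -0.1383  0.1009]
ee_rot [0.0049 0.0439 0.9954 0.0849]
contact_force [ 0.8582 -0.3778  0.5726]
width 0.032
qpos [-0.5134  0.3192  1.7622  0.1723  1.1346 -2.0748]
```

View pics/c6.png

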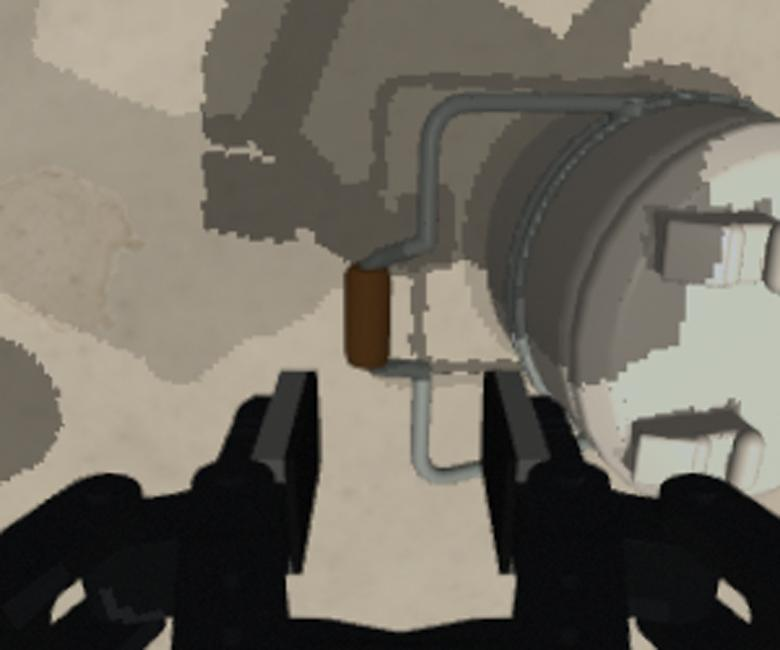

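View pics/c5.png

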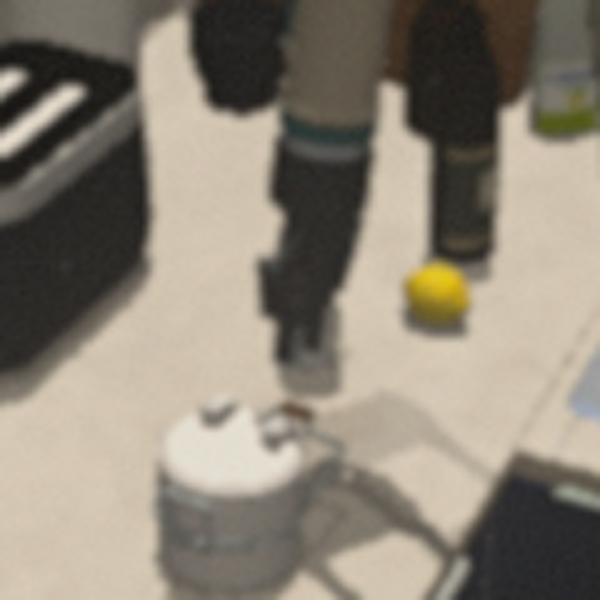

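View pics/c4.png

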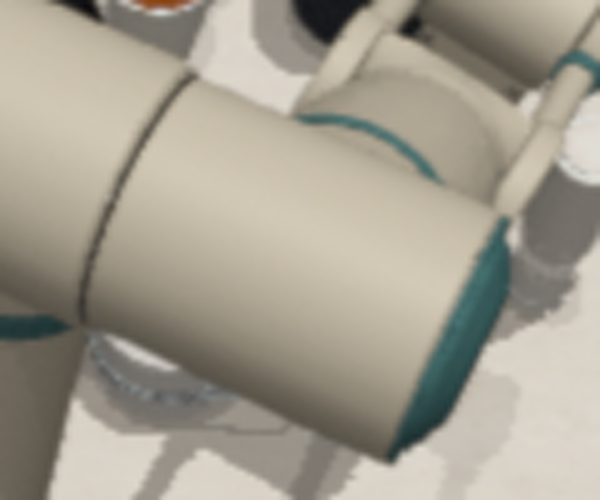

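```bash
cat > tool.py <<'E'
from h import *
def tframe(tag,X):
    d=np.load(f'pics/{tag}.npz');q=d['rot'];R=Rn.from_quat([q[1],q[2],q[3],q[0]]).as_matrix()
    return R.T@(np.array(X)-d['pos']),R
E
python3 - <<'E'
from tool import *
G=[.5059,-.1419,.0665]
t,R=tframe('wrist18',G);print('grip in tool',t.round(4)); print(R.round(3))
print('pred px',(wproj('wrist18',G)-[170,100])*2.6, 'obs 367,315')
for z in(.0665,.07):
  print(watz('wrist18',170+367/2.6,100+315/2.6,z))
E
```

```text
grip in tool [ 0.0012 -0.0094  0.0336]
[[-0.996  0.086  0.018]
 [ 0.088  0.982  0.168]
 [-0.003  0.169 -0.986]]
pred px [364.11024468 314.54576485] obs 367,315
[ 0.50613327 -0.14117514  0.0665    ]
[ 0.50480125 -0.14150742  0.07      ]
```

Call:
move_arm --series '[[[-0.001,0,-0.018,0,0,0,0.032],[0,0,-0.02,0,0,0,0.032],[0,0,-0.013,0,0,0,0.032],[0,0,-0.006,0,0,0,0.032],[0,0,0,0,0,0,0.032],[0,0,0,0,0,0,0.032]]]'

```text
clock: 17.82
position: [0.5058, -0.1385, 0.0436]
ee_rot: [0.005, 0.044, 0.995, 0.085]
contact_force: [0.3, 0.3, 0.0]
width: 0.0319
```

```bash
python3 - <<'E'
from h import *
st()
for n in('side','wrist'): grab(n,n+'19')
crop('side19',280,100,400,220,5,'c5')
crop('wrist19',170,100,470,350,2.6,'c6')
E
```

```text
clock 17.8167
position [ 0.5058 -0.1385  0.0436]
ee_rot [0.0047 0.0441 0.9954 0.085 ]
contact_force [0.3112 0.2721 0.0181]
width 0.0319
qpos [-0.5148  0.3824  1.8356  0.1855  1.0009 -2.1033]
```

View pics/c6.png

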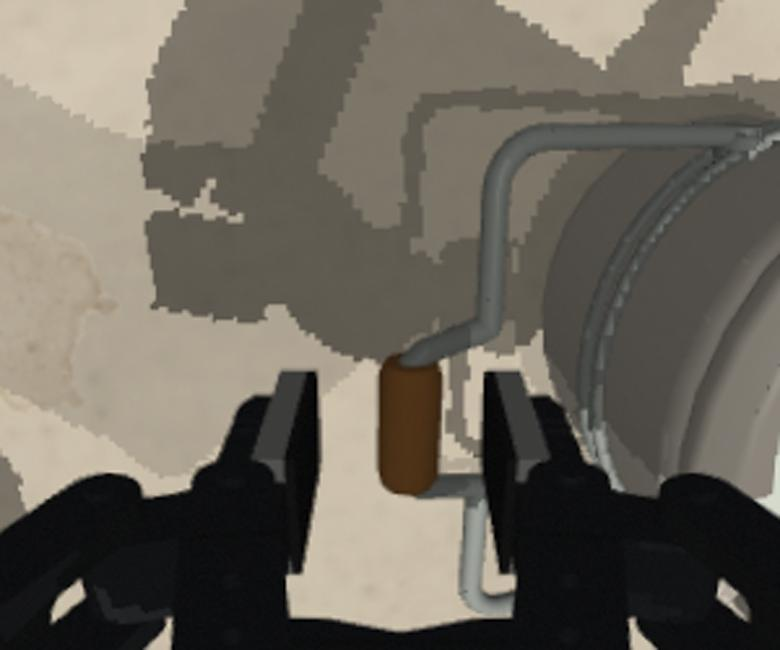

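View pics/c5.png

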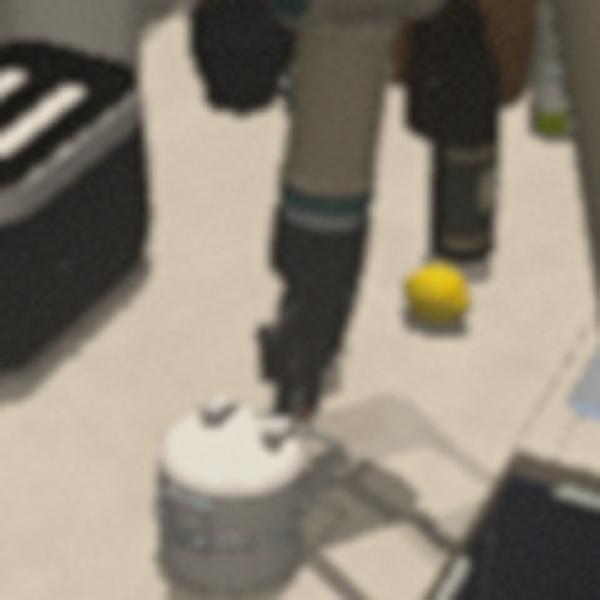

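```bash
python3 - <<'E'
from tool import *
d=np.load('pics/wrist19.npz');T=d['tool_from_camera']; Ti=np.linalg.inv(T)
def pj(p):
    c=Ti[:3,:3]@np.array(p)+Ti[:3,3]; r=np.hypot(c[0],c[1]);th=np.arctan2(r,c[2])
    return ((np.array([d['cx']+d['fx']*th*c[0]/r,d['cy']+d['fy']*th*c[1]/r])-[170,100])*2.6).round(0)
for z in(0,-.01,-.015,-.02,-.025,-.03): print(z,'axis',pj([0,0,z]),'Ltip +11',pj([.011,-.016,z]),'-11',pj([-.011,-.016,z]),'R',pj([.011,.016,z]),pj([-.011,.016,z]))
E
```

```text
0 axis [401. 373.] Ltip +11 [326. 325.] -11 [329. 418.] R [477. 325.] [473. 417.]
-0.01 axis [401. 393.] Ltip +11 [322. 343.] -11 [326. 439.] R [481. 343.] [477. 439.]
-0.015 axis [401. 404.] Ltip +11 [319. 353.] -11 [324. 451.] R [484. 353.] [479. 451.]
-0.02 axis [402. 415.] Ltip +11 [317. 363.] -11 [321. 463.] R [486. 363.] [481. 463.]
-0.025 axis [402. 427.] Ltip +11 [314. 374.] -11 [319. 476.] R [489. 373.] [484. 476.]
-0.03 axis [402. 440.] Ltip +11 [312. 385.] -11 [317. 490.] R [492. 385.] [486. 489.]
```

```bash
python3 - <<'E'
from tool import *
d=np.load('pics/wrist19.npz');T=d['tool_from_camera']; Ti=np.linalg.inv(T)
def pj(p):
    c=Ti[:3,:3]@np.array(p)+Ti[:3,3]; r=np.hypot(c[0],c[1]);th=np.arctan2(r,c[2])
    return ((np.array([d['cx']+d['fx']*th*c[0]/r,d['cy']+d['fy']*th*c[1]/r])-[170,100])*2.6).round(0)
for z in(-.06,-.07,-.08):
  for y in(.035,.045,.055): print(z,y,pj([.01,y,z]))
for n,p in(('lidedge top',[-.055,0,.100]),('lidedge low',[-.055,0,.088]),('rim',[-.055,0,.084])):
    t,R=tframe('wrist19',jarp(.515,-.040,1.48,p));print(n,t.round(4))
E
```

```text
-0.06 0.035 [639. 473.]
-0.06 0.045 [701. 469.]
-0.06 0.055 [759. 465.]
-0.07 0.035 [657. 510.]
-0.07 0.045 [723. 505.]
-0.07 0.055 [785. 499.]
-0.08 0.035 [678. 552.]
-0.08 0.045 [748. 545.]
-0.08 0.055 [814. 537.]
lidedge top [-0.0001  0.0529 -0.0478]
lidedge low [-0.0001  0.0509 -0.0359]
rim [-0.0001  0.0502 -0.032 ]
```

Call:
move_arm --series '[[[0,0,-0.004,0,0,0,0.032],[0,0,-0.003,0,0,0,0.028],[0,0,0,0,0,0,0.02],[0,0,0,0,0,0,0.005],[0,0,0,0,0,0,0.005],[0,0,0,0,0,0,0.005],[0,0,0,0,0,0,0.005],[0,0,0,0,0,0,0.005]]]' --newtons 30

```text
clock: 18.58
position: [0.5052, -0.1377, 0.0359]
ee_rot: [0.004, 0.044, 0.995, 0.086]
contact_force: [1.1, 4.0, -1.6]
width: 0.0108
```

```bash
python3 - <<'E'
from h import *
st()
for n in('side','wrist'): grab(n,n+'20')
crop('wrist20',170,100,470,350,2.6,'c6')
E
```

```text
clock 18.5833
position [ 0.5052 -0.1377  0.0359]
ee_rot [0.004  0.0444 0.9953 0.0858]
contact_force [ 1.0986  3.9867 -1.5821]
width 0.0108
qpos [-0.5146  0.3918  1.845   0.1885  0.9842 -2.107 ]
```

View pics/c6.png

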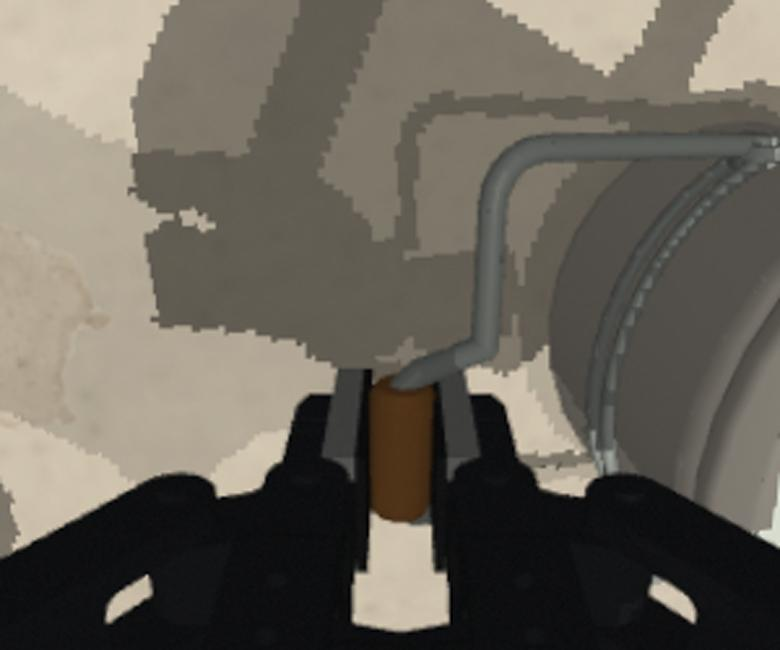

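```bash
cat > path.py <<'E'
from h import *
yaw=1.482; jx=np.array([np.cos(yaw),np.sin(yaw),0]); Z=np.array([0,0,1.]); C=np.array([.515,-.040,0])
ax=np.array([jx[1],-jx[0],0])
def tcp(b,th,r=.08,g=.031):
    G=C-.024*jx+.048*Z+r*(-np.cos(b)*jx+np.sin(b)*Z)
    return G+g*(np.sin(th)*jx-np.cos(th)*Z)
E
python3 - <<'E'
from path import *
bs=np.r_[.235,np.linspace(.3,1.2,13)]; th=.17*(1.2-bs)/(1.2-.235)
P=[tcp(b,t) for b,t in zip(bs,th)]
print('start',P[0],'end',P[-1])
for i in range(1,len(bs)):
    d=P[i]-P[i-1]; r=(th[i]-th[i-1])*ax
    print(round(bs[i],3),d.round(4).tolist(),r.round(4).tolist())
E
```

```text
start [ 0.5064374  -0.13617608  0.03607431] end [ 0.51030099 -0.09277986  0.09156313]
0.3 [0.0001, 0.001, 0.005] [-0.0114, 0.001, -0.0]
0.375 [0.0001, 0.0016, 0.0056] [-0.0132, 0.0012, -0.0]
0.45 [0.0002, 0.002, 0.0054] [-0.0132, 0.0012, -0.0]
0.525 [0.0002, 0.0024, 0.0052] [-0.0132, 0.0012, -0.0]
0.6 [0.0002, 0.0028, 0.005] [-0.0132, 0.0012, -0.0]
0.675 [0.0003, 0.0032, 0.0048] [-0.0132, 0.0012, -0.0]
0.75 [0.0003, 0.0035, 0.0045] [-0.0132, 0.0012, -0.0]
0.825 [0.0003, 0.0038, 0.0042] [-0.0132, 0.0012, -0.0]
0.9 [0.0004, 0.0041, 0.0039] [-0.0132, 0.0012, -0.0]
0.975 [0.0004, 0.0044, 0.0035] [-0.0132, 0.0012, -0.0]
1.05 [0.0004, 0.0047, 0.0032] [-0.0132, 0.0012, -0.0]
1.125 [0.0004, 0.0049, 0.0028] [-0.0132, 0.0012, -0.0]
1.2 [0.0005, 0.0051, 0.0024] [-0.0132, 0.0012, -0.0]
```

Call:
move_arm --series '[[[0.0001,0.001,0.005,-0.011,0.001,0,0.005],[0.0001,0.0016,0.0056,-0.013,0.001,0,0.005],[0.0002,0.002,0.0054,-0.013,0.001,0,0.005],[0.0002,0.0024,0.0052,-0.013,0.001,0,0.005],[0.0002,0.0028,0.005,-0.013,0.001,0,0.005],[0.0003,0.0032,0.0048,-0.013,0.001,0,0.005]]]'

```text
clock: 19.18
position: [0.5065, -0.1255, 0.0678]
ee_rot: [0.003, 0.044, 0.998, 0.046]
contact_force: [0.7, 1.2, -4.5]
width: 0.0108
```

```bash
python3 - <<'E'
from h import *
st()
grab('wrist','wrist21');crop('wrist21',170,100,470,350,2.6,'c6')
from path import *
print(tcp(.675,.17*(1.2-.675)/.965))
E
```

```text
clock 19.1833
position [ 0.5065 -0.1255  0.0678]
ee_rot [0.0033 0.0441 0.998  0.0459]
contact_force [ 0.7461  1.1914 -4.536 ]
width 0.0108
qpos [-0.4407  0.3344  1.8268  0.1029  1.0123 -1.9792]
[ 0.50758695 -0.1232642   0.06712428]
```

View pics/c6.png

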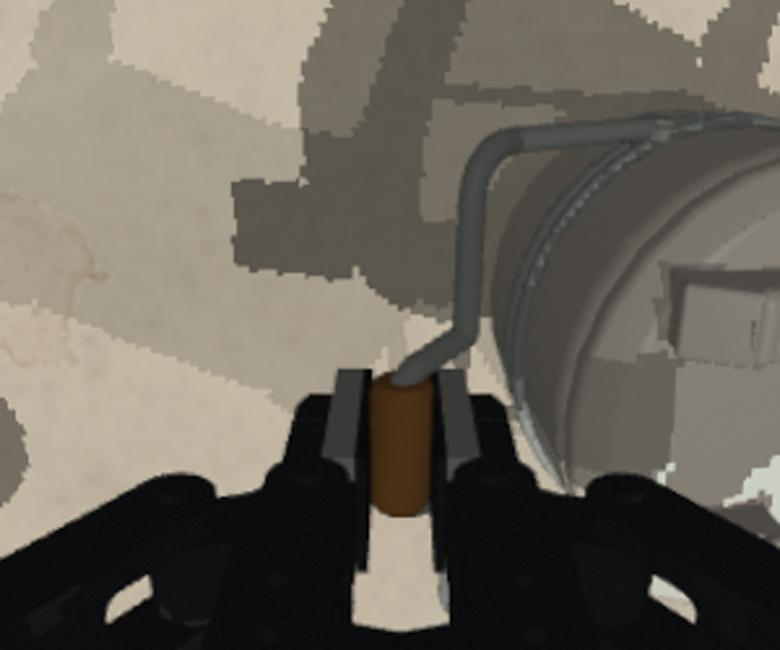

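Bail is swinging with the grip between the pads; force is small. Continue to about 1.2.

Call:
move_arm --series '[[[0.0003,0.0037,0.0045,-0.013,0.001,0,0.005],[0.0003,0.004,0.0042,-0.013,0.001,0,0.005],[0.0004,0.0043,0.0039,-0.013,0.001,0,0.005],[0.0004,0.0046,0.0035,-0.013,0.001,0,0.005],[0.0004,0.0048,0.0032,-0.013,0.001,0,0.005],[0.0004,0.005,0.0028,-0.013,0.001,0,0.005],[0.0005,0.0051,0.0024,-0.013,0.001,0,0.005],[0,0,0,0,0,0,0.005]]]'

```text
clock: 19.9
position: [0.5102, -0.0945, 0.0936]
ee_rot: [0.003, 0.043, 0.999, -0.001]
contact_force: [-0.7, -4.2, 5.6]
width: 0.0107
```

```bash
python3 - <<'E'
from h import *
st()
grab('wrist','wrist22');crop('wrist22',170,100,470,350,2.6,'c6')
grab('side','side22');crop('side22',280,100,400,220,5,'c5')
from path import *
print(tcp(1.2,0))
bs=np.linspace(1.2,1.6,7)
for a,b in zip(bs,bs[1:]): print(round(b,3),(tcp(b,0)-tcp(a,0)).round(4), tcp(b,0).round(4))
E
```

```text
clock 19.9
position [ 0.5102 -0.0945  0.0936]
ee_rot [ 3.100e-03  4.310e-02  9.991e-01 -6.000e-04]
contact_force [-0.6811 -4.2074  5.5542]
width 0.0107
qpos [-3.1770e-01  2.8960e-01  1.8140e+00  6.0000e-04  1.0318e+00 -1.8026e+00]
[ 0.51030099 -0.09277986  0.09156313]
1.267 [0.0004 0.005  0.0018] [ 0.5107 -0.0878  0.0933]
1.333 [0.0005 0.0051 0.0014] [ 0.5112 -0.0827  0.0948]
1.4 [0.0005 0.0052 0.0011] [ 0.5117 -0.0774  0.0958]
1.467 [0.0005 0.0053 0.0007] [ 0.5121 -0.0722  0.0966]
1.533 [0.0005 0.0053 0.0004] [ 0.5126 -0.0669  0.0969]
1.6 [0.0005 0.0053 0.    ] [ 0.5131 -0.0616  0.097 ]
```

View pics/c6.png

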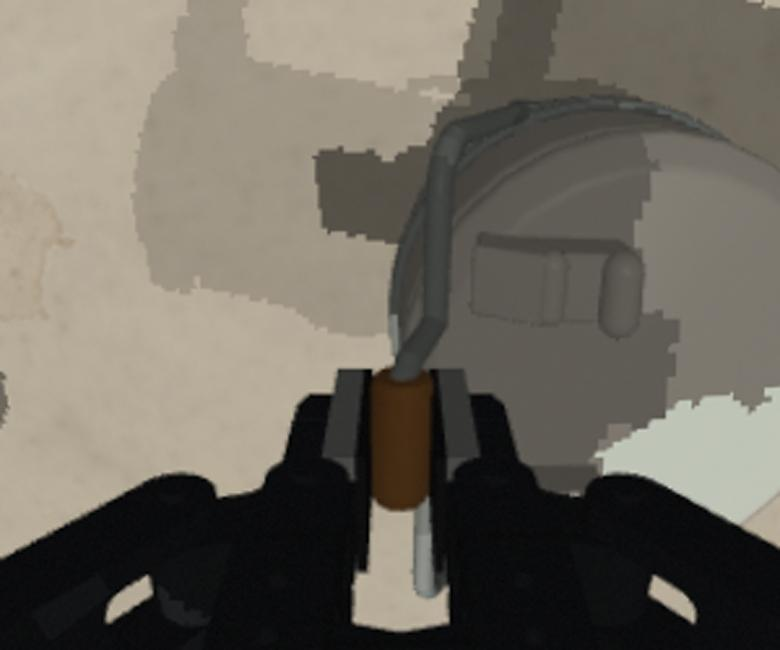

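View pics/c5.png

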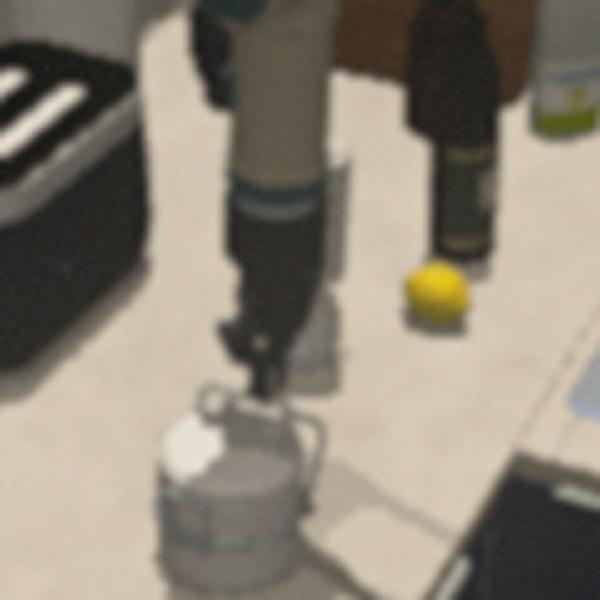

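Call:
move_arm --series '[[[0.0004,0.005,0.0018,0,0,0,0.005],[0.0004,0.005,0.002,0,0,0,0.005],[0.0004,0.005,0.002,0,0,0,0.005],[0.0004,0.005,0.002,0,0,0,0.005],[0,0,0,0,0,0,0.005]]]' --newtons 40

```text
clock: 20.42
position: [0.512, -0.0762, 0.1011]
ee_rot: [0.003, 0.044, 0.999, -0.001]
contact_force: [-0.7, -6.9, 7.3]
width: 0.01
```

```bash
python3 - <<'E'
from h import *
st()
grab('wrist','wrist23');crop('wrist23',170,100,470,350,2.6,'c6')
E
```

```text
clock 20.4167
position [ 0.512  -0.0762  0.1011]
ee_rot [ 0.0031  0.0436  0.999  -0.001 ]
contact_force [-0.6584 -6.9103  7.3114]
width 0.01
qpos [-2.8180e-01  2.7970e-01  1.8065e+00 -6.0000e-04  1.0488e+00 -1.7652e+00]
```

View pics/c6.png

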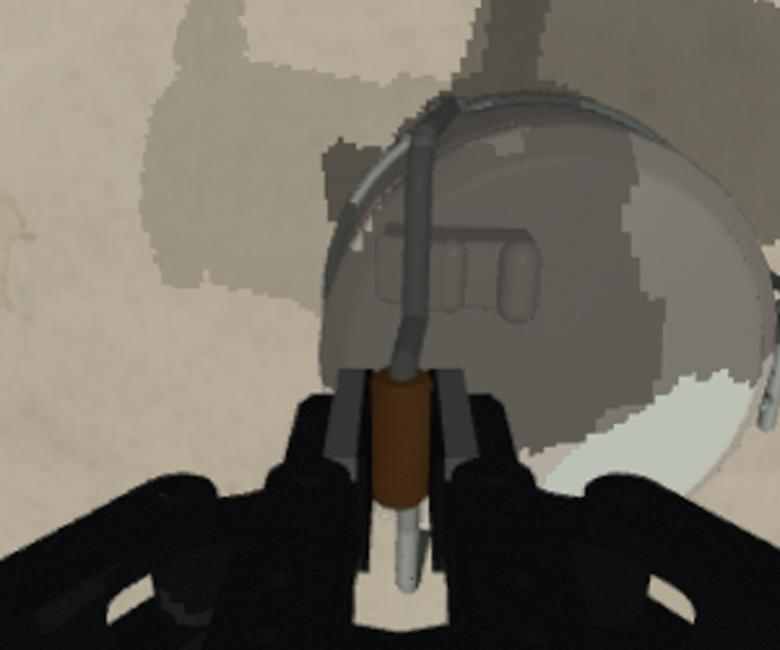

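Call:
move_arm --series '[[[0.0004,0.004,0.0015,0,0,0,0.005],[0.0004,0.004,0.001,0,0,0,0.005],[0.0004,0.004,0,0,0,0,0.005],[0.0003,0.003,-0.002,0,0,0,0.005],[0,0.001,-0.002,0,0,0,0.005],[0,0,0,0,0,0,0.005]]]'

```text
clock: 20.97
position: [0.514, -0.0605, 0.1015]
ee_rot: [0.004, 0.044, 0.999, -0.001]
contact_force: [-4.0, -6.2, 20.0]
width: 0.01
```

```bash
python3 - <<'E'
from h import *
st()
grab('wrist','wrist24');crop('wrist24',170,100,470,350,2.6,'c6')
E
```

```text
clock 20.9667
position [ 0.514  -0.0605  0.1015]
ee_rot [ 0.004   0.0437  0.999  -0.0011]
contact_force [-4.0397 -6.2139 19.9891]
width 0.01
qpos [-2.5130e-01  2.7830e-01  1.8074e+00 -7.0000e-04  1.0476e+00 -1.7343e+00]
```

View pics/c6.png

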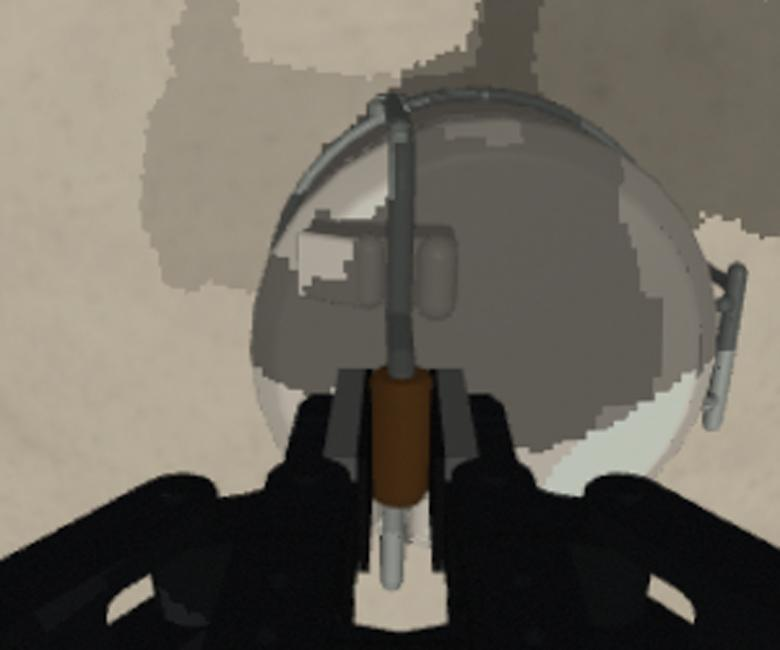

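Call:
move_arm --series '[[[0,-0.0005,0.001,0,0,0,0.012],[0,0,0,0,0,0,0.02],[0,0,0,0,0,0,0.032],[0,0,0,0,0,0,0.032],[0,0,0,0,0,0,0.032]]]'

```text
clock: 21.43
position: [0.5115, -0.0577, 0.0981]
ee_rot: [0.001, 0.044, 0.999, 0.002]
contact_force: [-0.2, -0.4, 0.7]
width: 0.032
```

```bash
python3 - <<'E'
from h import *
st()
grab('wrist','wrist25');crop('wrist25',170,100,470,350,2.6,'c6')
E
```

```text
clock 21.4333
position [ 0.5115 -0.0577  0.0981]
ee_rot [5.00e-04 4.43e-02 9.99e-01 2.10e-03]
contact_force [-0.1746 -0.4084  0.6554]
width 0.032
qpos [-0.2508  0.2819  1.8121  0.0051  1.0474 -1.7356]
```

View pics/c6.png

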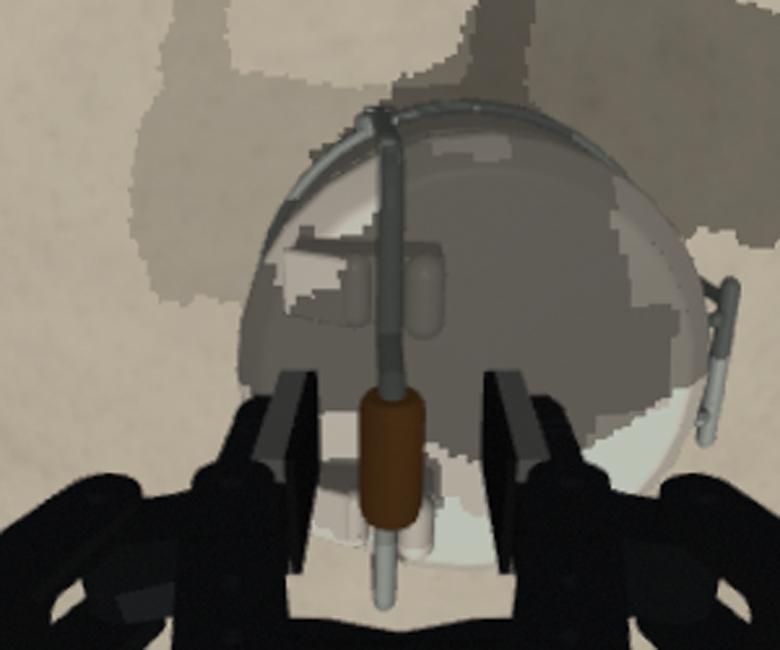

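Call:
move_arm --series '[[[0,0,0.01,0,0,0,0.032],[0,0,0.025,0,0,0,0.032],[0,0,0.035,0,0,0,0.032],[0,0,0.04,0,0,0,0.032],[0,0,0.04,0,0,0,0.032],[-0.02,0,0.03,0,0,0,0.032],[-0.03,-0.005,0.01,0,0,0,0.032],[-0.03,-0.005,0,0,0,0,0.032],[0,0,0,0,0,0,0.032],[0,0,0,0,0,0,0.032]]]'

```text
clock: 22.32
position: [0.4313, -0.0682, 0.29]
ee_rot: [0.002, 0.045, 0.999, 0.001]
contact_force: [1.3, -0.4, 0.9]
width: 0.032
```

```bash
python3 - <<'E'
from h import *
st()
for n in('wrist','side','top'): grab(n,n+'26')
crop('side26',280,130,370,220,8,'c5')
# predicted grip for clamped
from path import *
def G(b,r=.081): return C-.024*jx+.048*Z+r*(-np.cos(b)*jx+np.sin(b)*Z)
for b in(1.4,1.5,1.6): print(b,wproj('wrist26',G(b)).round(1),((proj('side26',G(b))-[280,130])*8).round())
E
```

```text
clock 22.3167
position [ 0.4313 -0.0682  0.29  ]
ee_rot [0.0025 0.0448 0.999  0.0015]
contact_force [ 1.3005 -0.4411  0.8996]
width 0.032
qpos [-0.3201  0.0235  1.6315  0.0042  1.4827 -1.8017]
1.4 [321.7 249.3] [404. 371.]
1.5 [328.7 249.6] [395. 378.]
1.6 [335.8 249.6] [387. 386.]
```

View pics/wrist26.png

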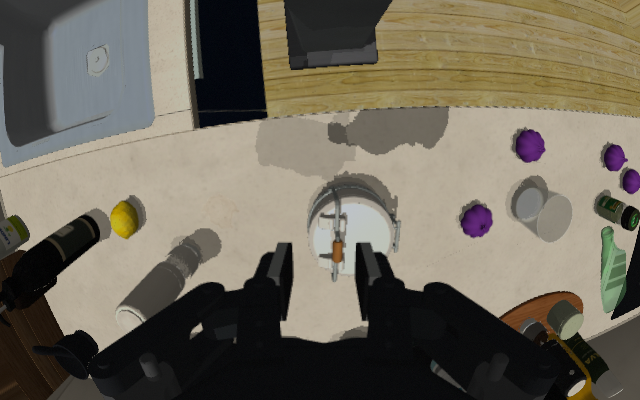

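View pics/c5.png

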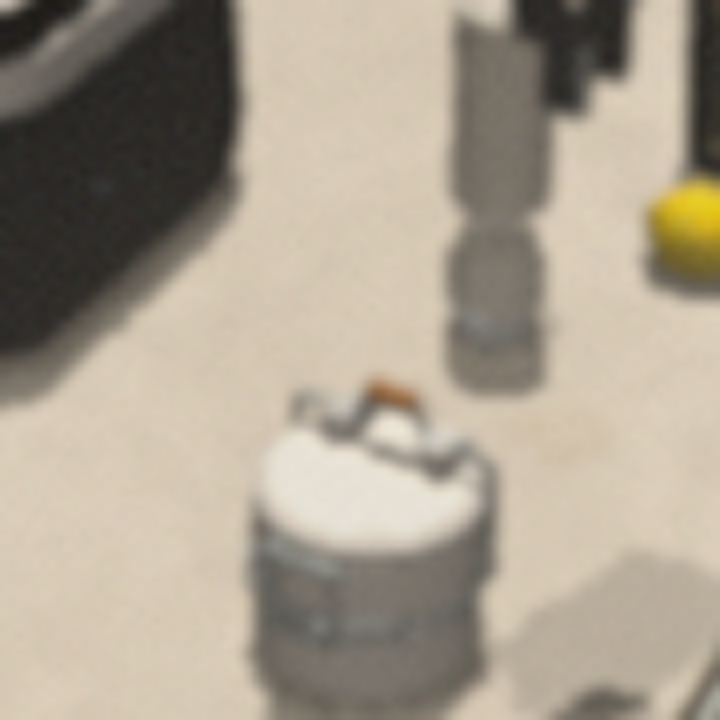

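View pics/top26.png

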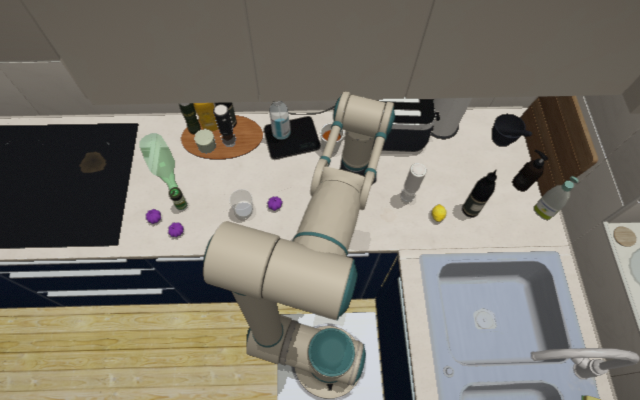

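View pics/side26.png

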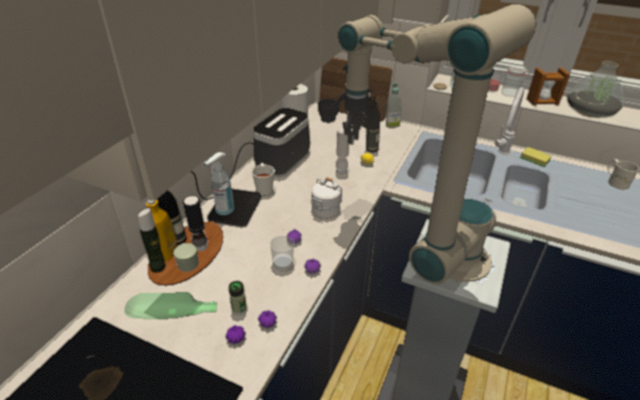

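```bash
python3 - <<'E'
from rig import manip
print(manip.sign_off())
E
```

```text
the job is handed in; nothing more can be done
None
```

The garlic bulb is in the jar, the lid is shut, and the bail is clamped in the groove behind the crests. I handed the job in at about 22 s of the 70 s allowed.

**Final checks**
- The wire lies between the crests and the stops.
- The grip is at about pixel (338, 251) in the wrist picture. The model puts it at (336, 250) for a clamped bail at 1.60 rad.
- The bail stayed in the groove after I let go.
- The lemon, bottle, mill, glass and spice jar stand where they were, by eye in the last pictures, and the robot touches nothing.

**What did not go smoothly**
- **First grasp missed:** the gripper closed above the garlic, because the fingertips sit about 20 mm farther back than the tool description says. The bulb stayed upright in place, and the second grasp held.
- **Hard contact on the rim:** while lowering the garlic, the finger linkage pressed on the jar rim. The wrist read about 55 N upward, and I backed off at once. That is under the 120 N wrist limit. It may break the 40 N rule if the linkage counts as the gripper's body.
- **Garlic dropped, not placed:** because of that contact I let go of the bulb roughly 25–30 mm above the jar floor. It landed upright inside the jar.

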